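# Length check of a baguette at the bread counter

## Task

Check the golden slashed baguette for length: first lay it flat, right side up, on the dark slatted bed of the gauge, lengthwise and wholly on the slats, and let go of it. Then pull the gauge's sprung yellow slide out by its black paddle until the paddle is level with the red mark, hold it there for a second and a half while the counter camera takes its picture, and ease it all the way back home without letting it snap. Leave the baguette lying on the slats, and leave the rye loaf, jam jar, wooden plate and tongs where they are.

Things in the scene. Friction and masses are not known exactly. Their poses are not given: they have to be found in the camera images.
- baguette: the baguette: golden loaf with three pale diagonal slashes on top, 190 mm long (x), 52 wide (y), 46 high, about 0.14 kg, flat underside. Origin: centre of its underside. Starts lying on the counter, left or right of the dark rye loaf; its two ends are alike, so either may point either way.
- gauge: the fixed length gauge: white board 420 mm (x) by 200 (y), 15 thick. Origin: centre of its underside; -x points roughly to the robot and is the pulling direction. Right half: slatted bed. Left half, at y +50 mm: the slide. Blue housing at x +110 to +210, y +10 to +90, top 75 mm above the counter; a low aluminium scale rail at y +92.
- bed (a point): centre of the top of the slatted bed, at gauge x -50, y -45 mm, 27 mm above the counter: ten dark wooden slats laid across, together 280 mm long (x) by 100 mm wide (y). Axes as the gauge's.
- slide (a joint): how far the sprung slide is pulled out, m: 0 home, grows toward the gauge's -x, stop at 0.17. The spring pulls it home with 3.6 N at 0 plus 45 N/m (about 10 N at 0.15); damping 12 N s/m, friction 0.3 N; it does not latch. Its yellow blade, 26 mm wide, top 28 mm above the counter, runs from the paddle back through the housing.
- paddle (a point): middle of the slide's paddle, 55 mm above the counter; at home at gauge x +35, y +50 mm. The paddle is an upright black plate with a yellow band: 10 mm thick (x), 60 wide (y), from 22 to 85 mm above the counter. At home a 70 mm gap separates it from the blue housing: fingers can go down there, above the blade, to hook it. Axes as the gauge's.
- red_mark: the red mark: red clip with a white centre line, 14 mm (x) by 18 (y), top 60 mm above the counter, at the scale rail, and a thin red stripe across the board under the slide. Origin: on its centre line, gauge y +90, 15 mm above the counter; axes as the gauge's. The slide is at the mark when paddle has this origin's gauge x, 80 to 150 mm from home.
- rye_loaf: the other loaf: a plain dark-brown rye loaf, 180 x 54 x 48 mm, no slashes; leave it where it lies. Origin: centre of its underside, x along it.
- jam_jar: a bystander: red jam jar, 64 mm diameter, 90 mm tall, origin at the centre of its underside.
- bun_plate: a bystander: round wooden plate, 200 mm diameter, 18 mm high, origin at the centre of its underside.
- tongs: a bystander: steel bread tongs lying flat, 225 mm long, about 85 mm wide and 12 mm high, origin about mid-length.
Things that resemble listed ones, but are neither listed nor needed, are in the scene too. Of the things that look like the baguette, the largest one is meant.

How it is judged:
By the outcome, as a careful person would: the job done as asked, in the order asked, and still so for the second after the job is handed in, with the robot touching nothing.
It also fails if it takes over 56 s, if anything falls off the work surface, if the arm or the gripper's body presses on something with over 40 N, if the wrist force passes 120 N, or if a joint passes its speed limit or range.

## Robot

A 6-joint arm with a two-finger parallel gripper is mounted at the origin on the work surface. World frame = base frame: x ahead of the robot, y to its left, z up, the work surface at z = 0. Lengths are in m, angles in rad, forces in N, time in s.
With the tool pointing down it reaches from about 0.325 to 0.875 m from the base axis. Payload 4.4 kg.
Tool frame: the origin (TCP) lies on the centre line of the jaws, within the pads' length; the fingertips stand 14 mm ahead of it and the grasp point (between the pads) lies 5 mm behind it; z points along the fingers, x is the direction in which the jaws open and shut, and the axes are right-handed (so a half turn about z gives the same grasp; the last joint's range is limited). The gripper opens to 85 mm and grips with 20 to 120 N. Pads are 22 mm wide; open, the fingers measure 114 mm over their backs; the gripper's body (76 mm by 85 mm) begins 54 mm behind the grasp point. The pads swing forward as they close: fully open they stand 13 mm farther back than shut.
Start: joints at [1.036, 0.207, 1.542, -0, 1.393, -0.15], TCP at [0.215, 0.533, 0.245] pointing down, gripper open.
Joint ranges: [-2.73, 2.73], [-0.86, 2.22], [0.23, 2.46], [-1.11, 4.25], [0.08, 2.63], [-2.82, 2.82]. Speed limits (rad/s): [2.79, 2.79, 3.14, 3.14, 3.14, 3.14].

## Interface

Orientations are given as [roll, pitch, yaw] about the fixed x, y, z axes, in that order (R = Rz(yaw) Ry(pitch) Rx(roll)).
In Python, from bench import bot, grab_frame gives the robot as it stands.
- The arm moves only by the tool move_arm, never from a script. Its argument "steps" is a list of rows, each a list of 7 numbers: the shift along the tool's x, y, z in cm, then the turn, a rotation vector about the tool's x, y, z in degrees, then the closure, from -1 (fully open) to 1 (shut). In form: [[dx, dy, dz, wx, wy, wz, hand], ...]. A call has 1 to 5 rows; each row shifts and turns the commanded pose from where the row before left it, along the tool's axes as they then stand; what a row does not reach is not made up. A row lasts 1/10 s, in which the tool goes at most 50 mm and 8.59 degrees, less where a joint would pass 70% of its speed; a pose out of reach is approached as far as the arm can. A call with a gripper value outside its range is refused whole. The fingers move at their own pace and stop on an object; "newtons" is the grip in N (left out, the last holds). Time passes only in rows, so rows that do not move let the fingers close. It gives the time, the measured TCP pose, the force and the opening at its end, in the units of the state.
- bot.observe(): the state, without advancing time (a new reading comes with each control period).
- grab_frame(name): name is "side" or "top" or "wrist"; returns a dict with "image" (480x640x3 uint8, red, green, blue), "depth" (480x640 float32, m along the optical axis (not along the pixel's ray), 0 where there is no reading), "camera_matrix" (3x3 intrinsics, pixels), "extrinsics" (4x4, takes a point from world to camera coordinates); the wrist camera has in their place "mount" (4x4, takes a point from camera to tool coordinates, whose origin is the TCP and whose axes are the tool frame's). Camera axes: x right, y up, looking along -z (the intrinsics and any distortion apply to the point x, -y, -z); pixel columns grow to the right and rows downward; lengths in m; the calibration is good to about 2 mm. The wrist camera is an equidistant fisheye: a pixel r from the principal point sees the ray r / f radians off the axis. A picture is of the moment at which its call begins: read the wrist's pose just before it.
- bot.finish_job(): hands the job in, once; it reports no verdict.
The state is a dict: "time_s": time; "joint_pos": joint angles; "joint_velocities": joint speeds; "joint_torque": joint torques, N m; "position": TCP position; "ee_rot": TCP orientation; "wrist_force": force on the tool from outside, world axes, zero at the start; "torque": the same for the moment, N m; "opening": opening from 0.0 (shut) to 1.0 (fully open).
Only numpy, scipy, OpenCV 4.12 (cv2) and the standard library are available. Lean on these libraries where they do the work, as an engineer would, in place of code of your own. Each camera call takes 0.05 s, during which the arm holds its last target.

## Working session

There is one attempt and no reset: what is moved stays moved. The work goes in short steps, Python scripts to look and compute and a tool call to move; the robot and the scene stay as the last step left them, time stands still between calls to the robot, and variables do not carry over. Pictures are saved under pics/ and viewed, and the job is handed in when it is done.

Besides the shell and the picture viewer there is one more tool, called after "Request:" by a JSON object that holds its "op" and its "data". move_arm: Moves the arm, as the interface text tells. Its arguments: {"type":"object","properties":{"steps":{"type":"array"},"newtons":{"type":"number"}},"required":["steps"]}

```bash
ls; mkdir -p pics; python3 - <<'E'
from bench import bot, grab_frame
import cv2,numpy as np
o=bot.observe(); print(o)
for n in ["side","top","wrist"]:
    f=grab_frame(n); cv2.imwrite(f"pics/{n}0.png",f["image"][:,:,::-1]); np.savez(f"{n}0.npz",**{k:v for k,v in f.items()})
    print(n,[(k,getattr(v,'shape',v)) for k,v in f.items()]); print(f["camera_matrix"]); print(f.get("extrinsics",f.get("mount")))
    print((f["depth"]>0).mean())
E
```

```text
pics
{'time_s': 0.0, 'joint_pos': array([ 1.03646947e+00,  2.07484049e-01,  1.54300799e+00,  1.63548194e-05,
        1.39347659e+00, -1.50520929e-01]), 'joint_velocities': array([ 5.71100600e-04, -1.11051331e-03,  6.00396381e-04, -6.09062293e-05,
       -1.03347255e-03, -3.73170024e-04]), 'joint_torque': array([ 3.54973845e-04, -3.83035326e+01, -2.91599876e+01, -1.01848582e-04,
        1.03921385e-02, -1.27735271e-05]), 'position': array([0.21494389, 0.53251206, 0.24406373]), 'ee_rot': array([-3.14122046e+00,  2.34669604e-03,  1.18698793e+00]), 'wrist_force': array([ 0.32644596, -0.69868444, -0.20152241]), 'torque': array([ 0.10148025,  0.05541162, -0.00352423]), 'opening': 0.9975461546857722}
side [('image', (480, 640, 3)), ('depth', (480, 640)), ('camera_matrix', (3, 3)), ('extrinsics', (4, 4))]
[[493.45197597   0.         323.59110658]
 [  0.         493.45197597 248.31795721]
 [  0.           0.           1.        ]]
[[ 0.68482106 -0.72869238 -0.005247   -0.33889561]
 [ 0.40790553  0.37736086  0.83139152 -0.25710629]
 [-0.60384866 -0.57149471  0.55566231 -1.22568371]
 [ 0.      
[... 324 characters left out ...]
41022 -0.01628498]
 [ 0.99197935 -0.00252492  0.12637483 -0.52160599]
 [-0.1262953   0.02089671  0.99177257 -1.48344653]
 [ 0.          0.          0.          1.        ]]
0.995810546875
wrist [('image', (480, 640, 3)), ('depth', (480, 640)), ('camera_matrix', (3, 3)), ('mount', (4, 4))]
[[371.64829954   0.         319.63065534]
 [  0.         371.64829954 242.46511089]
 [  0.           0.           1.        ]]
[[ 9.99999624e-01 -1.12008057e-04  8.59396363e-04  2.70247039e-04]
 [ 1.15476478e-04 -9.65551279e-01 -2.60212827e-01 -6.47613751e-02]
 [ 8.58937190e-04  2.60212828e-01 -9.65550903e-01 -1.28677628e-01]
 [ 0.00000000e+00  0.00000000e+00  0.00000000e+00  1.00000000e+00]]
0.979072265625
```

View pics/top0.png

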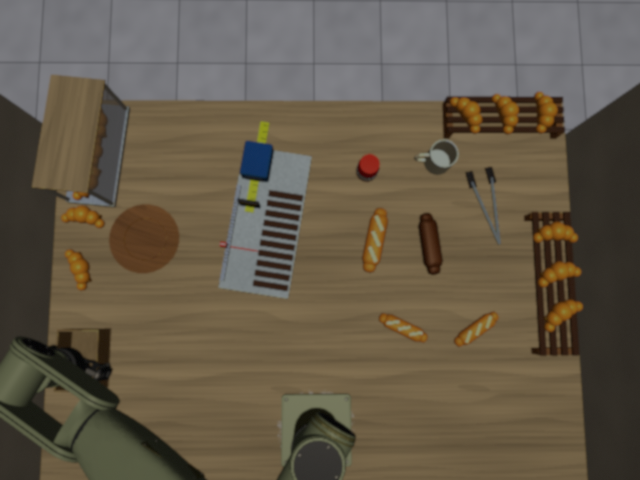

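View pics/side0.png

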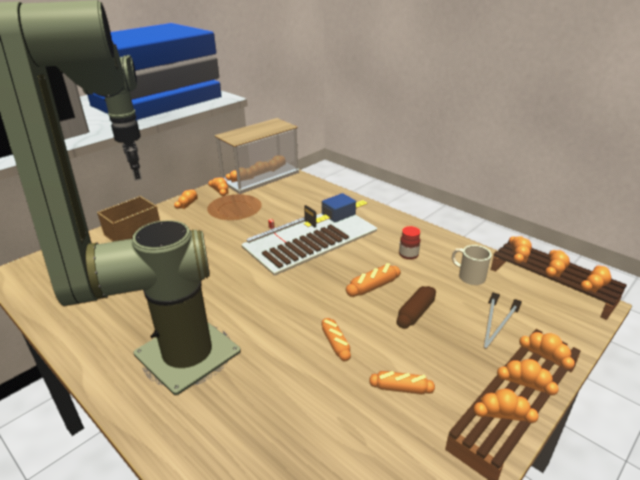

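View pics/wrist0.png

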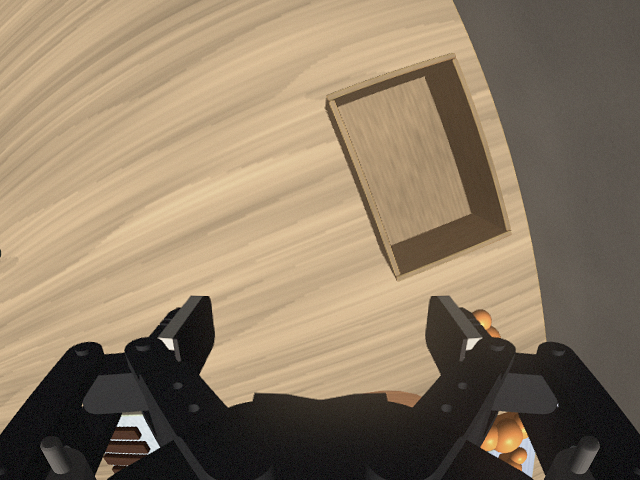

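The top view shows three slashed loaves: (375,239), about 62 px long; (403,327), about 50 px; and (477,328), about 48 px. The one at (375,239), next to the rye loaf at (430,243), looks largest. I'll measure all three and check an enlarged crop.

```bash
cat > h.py <<'E'
import numpy as np,cv2
from scipy.spatial.transform import Rotation as Ro
def load(n): return dict(np.load(n+".npz"))
def ray(f,u,v):
    """world origin + direction (static cams)"""
    K=f["camera_matrix"];T=f["extrinsics"];R=T[:3,:3];t=T[:3,3]
    p=np.array([(u-K[0,2])/K[0,0],-(v-K[1,2])/K[1,1],-1.0])
    return -R.T@t, R.T@p
def plane(f,u,v,z):
    o,d=ray(f,u,v); return o+d*(z-o[2])/d[2]
def dep(f,u,v):
    o,d=ray(f,u,v); return o+d*f["depth"][int(round(v)),int(round(u))]
def proj(f,P):
    K=f["camera_matrix"];T=f["extrinsics"];c=T[:3,:3]@np.array(P)+T[:3,3]
    return K[0,2]+K[0,0]*c[0]/-c[2], K[1,2]-K[1,1]*c[1]/-c[2]
def tri(rays):
    A=np.zeros((3,3));b=np.zeros(3)
    for o,d in rays:
        d=d/np.linalg.norm(d);M=np.eye(3)-np.outer(d,d);A+=M;b+=M@o
    p=np.linalg.solve(A,b); res=[np.linalg.norm((np.eye(3)-np.outer(d,d)/(d@d))@(p-o)) for o,d in rays]
    return p,max(res)
def wray(f,pos,rpy,u,v):
    K=f["camera_matrix"];M=f["mount"]
    x=(u-K[0,2])/K[0,0];y=(v-K[1,2])/K[1,1];r=np.hypot(x,y)
    s=np.sin(r)/r if r>1e-9 else 1
    c=np.array([x*s,-y*s,-np.cos(r)])
    R=Ro.from_euler('xyz',rpy).as_matrix()
    return R@M[:3,3]+pos, R@M[:3,:3]@c
def wproj(f,pos,rpy,P):
    K=f["camera_matrix"];M=f["mount"];R=Ro.from_euler('xyz',rpy).as_matrix()
    c=M[:3,:3].T@(R.T@(np.array(P)-pos)-M[:3,3]); c=np.array([c[0],-c[1],-c[2]])
    th=np.arctan2(np.hypot(c[0],c[1]),c[2]);h=np.hypot(c[0],c[1])
    return K[0,2]+K[0,0]*th*c[0]/h, K[1,2]+K[1,1]*th*c[1]/h
E
python3 - <<'E'
from h import *
for n in ["top0","side0"]:
    f=load(n);im=f["image"];hsv=cv2.cvtColor(im,cv2.COLOR_RGB2HSV)
    masks={"loaf":cv2.inRange(hsv,(8,150,110),(28,255,255)),"rye":cv2.inRange(hsv,(0,80,20),(14,255,110)),
     "yellow":cv2.inRange(hsv,(25,180,120),(35,255,255)),"blue":cv2.inRange(hsv,(105,120,30),(130,255,255)),"red":cv2.inRange(hsv,(0,170,90),(6,255,255))|cv2.inRange(hsv,(174,170,90),(180,255,255)),
     "white":cv2.inRange(hsv,(85,0,120),(125,50,255))}
    for k,m in masks.items():
        if k=="loaf": m=cv2.morphologyEx(m,cv2.MORPH_CLOSE,np.ones((7,7)))
        c,l,s,ce=cv2.connectedComponentsWithStats(m)
        for i in range(1,c):
            if s[i,4]<(25 if k in("red",'yellow') else 250): continue
            cn=cv2.findContours((l==i).astype(np.uint8),0,1)[0][0]
            r=cv2.minAreaRect(cn); print(n,k,s[i],ce[i].round(1),[np.round(x,1) for x in r], dep(f,*ce[i]).round(3))
f=load("top0")["image"]
a=cv2.resize(f[190:360,330:530],None,fx=4,fy=4,interpolation=cv2.INTER_CUBIC)[:600]
cv2.imwrite("pics/cropA.png",cv2.resize(f[200:350,340:520],None,fx=4,fy=4,interpolation=3)[:,:,::-1])
cv2.imwrite("pics/cropG.png",cv2.resize(f[110:310,200:330],None,fx=3,fy=3,interpolation=3)[:,:,::-1])
f=load("side0")["image"]
cv2.imwrite("pics/cropS.png",cv2.resize(f[180:330,230:430],None,fx=4,fy=4,interpolation=3)[:,:,::-1])
E
```

```text
top0 loaf [536  93  21  39 449] [546.2 111.2] [array([546.6, 111.6]), array([38.3, 19.4]), np.float64(86.5)] [ 0.877 -0.65   0.098]
top0 loaf [493  95  26  39 457] [508.2 111.4] [array([508.8, 111.5]), array([40.5, 19.8]), np.float64(70.0)] [ 0.875 -0.541  0.102]
top0 loaf [451  98  31  35 478] [469.7 111.2] [array([470. , 110.6]), array([41.6, 19.9]), np.float64(53.5)] [ 0.876 -0.433  0.099]
top0 loaf [ 61 205  42  23 513] [ 81.7 215.8] [array([ 82.5, 214.8]), array([41.9, 19.1]), np.float64(10.0)] [0.589 0.651 0.05 ]
top0 loaf [364 208  24  64 965] [375.2 239.6] [array([375.3, 239.7]), array([16.5, 64.7]), np.float64(11.3)] [ 0.521 -0.167  0.046]
top0 loaf [535 223  43  19 505] [556.3 232.5] [array([556., 232.]), array([18., 42.]), np.float64(90.0)] [ 0.532 -0.657  0.101]
top0 loaf [ 65 249  23  41 506] [ 76.8 268. ] [array([ 78.1, 268.2]), array([42.4, 16.5]), np.float64(70.3)] [0.443 0.656 0.053]
top0 loaf [540 263  41  24 502] [559.6 272.7] [array([558.5, 272. ]), array([18. , 42.1]), np.float64(71.6)] [ 0.422 -0.655  0.11 ]
top0 loaf [546 301  37  30 503] [562.7 313.3] [array([
[... 5912 characters left out ...]
4(22.6)] [ 0.859 -0.577  0.06 ]
side0 rye [398 287  37  39 755] [415.6 305.4] [array([415.5, 305.5]), array([18. , 48.2]), np.float64(42.7)] [ 0.487 -0.341  0.044]
side0 rye [ 446  405   84   75 2364] [483.3 443.7] [array([484.2, 436.7]), array([64.3, 69.7]), np.float64(29.9)] [ 0.22  -0.676  0.061]
side0 blue [ 110   23  105   47 3296] [162.4  43.7] [array([162.6,  44.4]), array([ 40.6, 101.7]), np.float64(81.3)] [0.733 1.147 0.461]
side0 blue [ 131   79   89   40 1659] [174.9  97.9] [array([176. ,  97.1]), array([20.1, 88.9]), np.float64(74.6)] [0.741 1.136 0.234]
side0 red [403 227  17  11 146] [410.8 231.7] [array([411., 232.]), array([10., 16.]), np.float64(90.0)] [ 0.72  -0.158  0.089]
```

View pics/cropA.png

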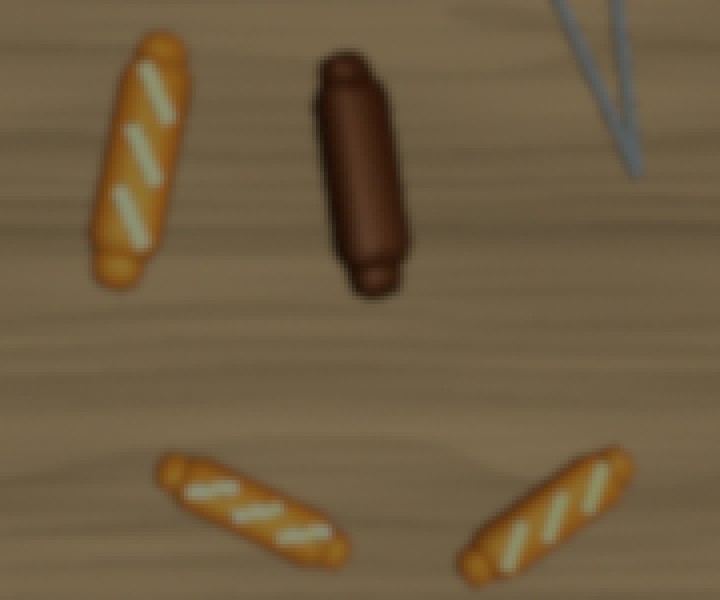

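View pics/cropG.png

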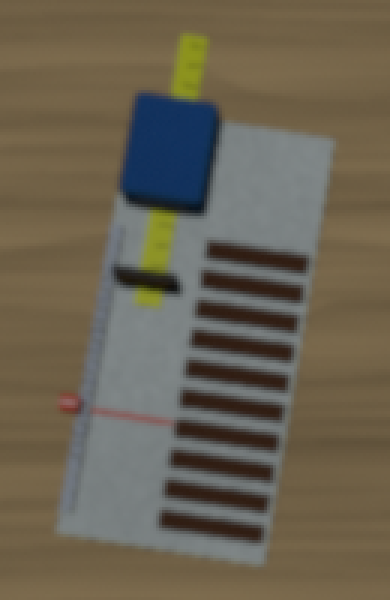

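View pics/cropS.png

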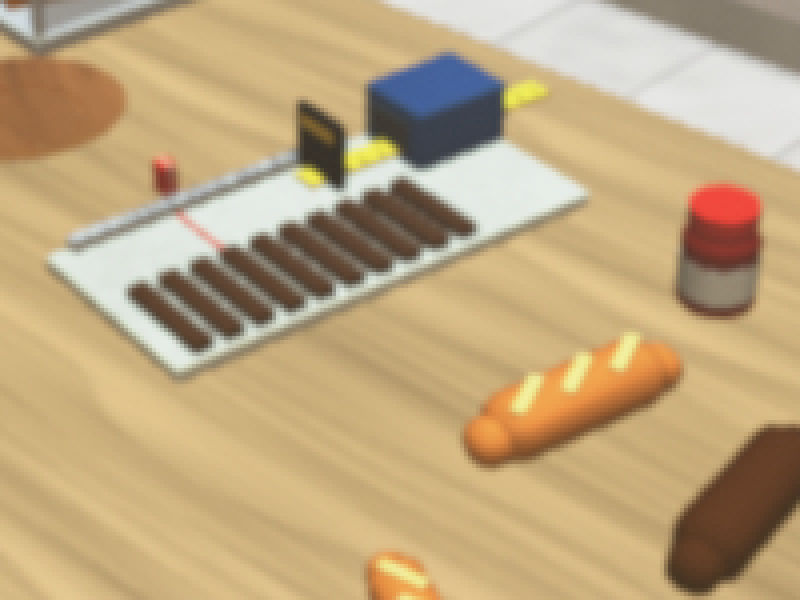

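The crop confirms it. The loaf at (375,239) is clearly the biggest golden slashed one at 65 px, against 51 px for the two lookalikes at (403,327) and (477,328). It lies beside the rye loaf, as described. Next I'll triangulate the loaf and the slats from the two fixed views.

```bash
python3 - <<'E'
from h import *
T=load("top0");S=load("side0")
def slats(f,box):
    x0,y0,x1,y1=box
    hsv=cv2.cvtColor(f["image"],cv2.COLOR_RGB2HSV)
    g=cv2.resize(f["image"][y0:y1,x0:x1],None,fx=4,fy=4,interpolation=3)
    h=cv2.cvtColor(g,cv2.COLOR_RGB2HSV)
    m=cv2.inRange(h,(0,60,0),(20,255,115))
    c,l,s,ce=cv2.connectedComponentsWithStats(m)
    return [((ce[i]+.5)/4-.5+[x0,y0]) for i in range(1,c) if s[i,4]>250], [s[i,4] for i in range(1,c) if s[i,4]>250]
a,sa=slats(T,(250,180,306,295)); b,sb=slats(S,(255,220,352,272))
a=sorted(a,key=lambda p:p[1]); b=sorted(b,key=lambda p:-p[0])
print(len(a),len(b),sa,sb)
if len(a)==len(b):
    P=[]
    for p,q in zip(a,b):
        x,r=tri([ray(T,*p),ray(S,*q)]);P.append(x);print(x.round(4),round(r,4))
    P=np.array(P);print(P.mean(0)); d=P[0]-P[-1];print(np.degrees(np.arctan2(d[1],d[0])),np.linalg.norm(d))
P=np.array([plane(T,*p,.027) for p in a]);print("top only",P.mean(0),np.degrees(np.arctan2(*(P[0]-P[-1])[1::-1])),np.linalg.norm(P[0]-P[-1]))
# baguette axis: end tips
for nm,p,q in [("centre",(375.3,239.7),(372.2,279.3))]:
    print(nm,tri([ray(T,*p),ray(S,*q)]), plane(T,*p,.03))
E
```

```text
13 5 [np.int32(2048), np.int32(2064), np.int32(768), np.int32(2048), np.int32(2032), np.int32(10640), np.int32(2048), np.int32(2064), np.int32(2064), np.int32(2016), np.int32(2064), np.int32(2048), np.int32(528)] [np.int32(10320), np.int32(1488), np.int32(1488), np.int32(1504), np.int32(1488)]
top only [0.51195675 0.09250306 0.027     ] 6.873378163542702 0.2821996446915131
centre (array([ 0.52242176, -0.16967693,  0.02205443]), np.float64(0.0013509737591315821)) [ 0.5223631  -0.16969629  0.03      ]
```

The loaf centre is at about (0.522, -0.170), with the centroid at z = 0.022, which is sensible. Now I'll move to a spot where the wrist camera sees both the loaf and the gauge.

Request:
{"op": "move_arm", "data": {"steps": [[-2.8, 3.3, -0.5, 0, 0, -4, -1], [-2.8, 3.3, -0.5, 0, 0, -4, -1], [-2.8, 3.3, -0.5, 0, 0, -4, -1], [-3, 3.3, -0.5, 0, 0, 0, -1], [-3, 3.3, -0.5, 0, 0, 0, -1]]}}

```text
time_s: 0.65
position: [0.3384, 0.3508, 0.2702]
ee_rot: [-3.141, 0.0, 1.397]
wrist_force: [0.1, 0.8, 0.2]
opening: 1.001
```

Request:
{"op": "move_arm", "data": {"steps": [[-3, 3.3, -0.5, 0, 0, 0, -1], [-3, 3.3, -0.5, 0, 0, 0, -1], [-3, 3.3, -0.5, 0, 0, 0, -1], [-3, 3.3, -0.5, 0, 0, 0, -1], [-3, 3.3, -0.5, 0, 0, 0, -1]]}}

```text
time_s: 1.15
position: [0.4751, 0.1743, 0.2952]
ee_rot: [-3.141, -0.0, 1.396]
wrist_force: [0.2, -0.4, 0.5]
opening: 0.999
```

Request:
{"op": "move_arm", "data": {"steps": [[-3, 3.3, -0.5, 0, 0, 0, -1], [-3, 3.3, -0.5, 0, 0, 0, -1], [-3, 3.3, -0.5, 0, 0, 0, -1], [-3, 3.3, -0.5, 0, 0, 0, -1], [0, 0, 0, 0, 0, 0, -1]]}}

```text
time_s: 1.65
position: [0.5864, 0.0302, 0.3151]
ee_rot: [3.14, 0.002, 1.39]
wrist_force: [0.1, -0.5, -0.1]
opening: 1.001
```

```bash
cat > snap.py <<'E'
import sys
from h import *
from bench import bot, grab_frame
def snap(n,cam="wrist"):
    o=bot.observe(); f=grab_frame(cam); cv2.imwrite(f"pics/{n}.png",f["image"][:,:,::-1])
    np.savez(n+".npz",pos=o["position"],rpy=o["ee_rot"],**f); print(n,o["time_s"],o["position"].round(4),o["ee_rot"].round(4),"F",o["wrist_force"].round(2),"op",round(o["opening"],3))
if __name__=="__main__": snap(sys.argv[1],*sys.argv[2:])
E
python3 snap.py w1
```

```text
w1 1.65 [0.5864 0.0302 0.3151] [3.1397e+00 1.8000e-03 1.3904e+00] F [ 0.13 -0.51 -0.1 ] op 1.001
```

Request:
{"op": "move_arm", "data": {"steps": [[-2, 4, 0, 0, 0, 0, -1], [-2, 4, 0, 0, 0, 0, -1], [-2, 2, 0, 0, 0, 0, -1], [-2, 0, 0, 0, 0, 0, -1], [0, 0, 0, 0, 0, 0, -1]]}}

```text
time_s: 2.2
position: [0.6671, -0.0627, 0.3143]
ee_rot: [-3.139, 0.001, 1.394]
wrist_force: [-0.7, -0.6, -0.0]
opening: 0.999
```

```bash
python3 snap.py w2
```

```text
w2 2.2 [ 0.6671 -0.0627  0.3143] [-3.1390e+00  6.0000e-04  1.3944e+00] F [-0.75 -0.57 -0.01] op 0.999
```

View pics/w1.png

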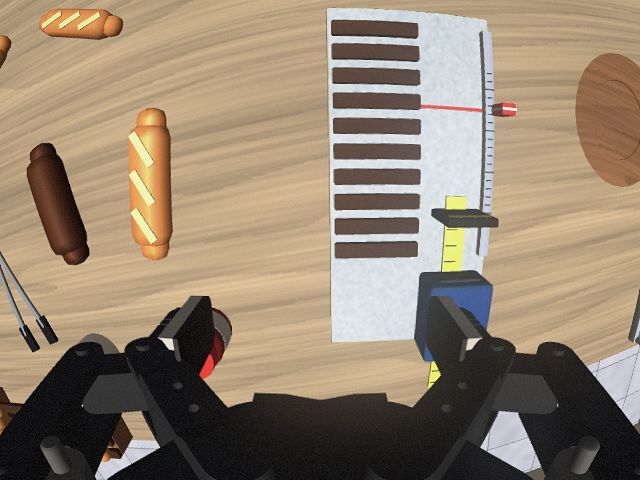

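View pics/w2.png

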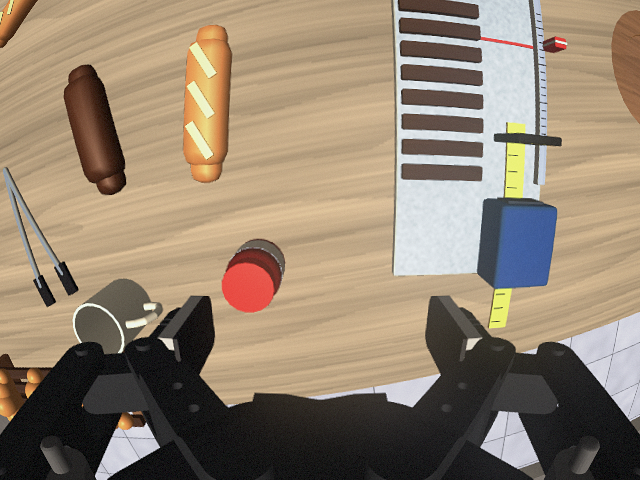

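In w1 the baguette is at (150,183), the rye loaf at (58,204), and all ten slats are in view at (376, 30 to 250). The red clip is at (504,109) and the paddle at (464,217). In w2 the same things appear shifted, with the baguette at (206,103) and the paddle at (528,139).

```bash
python3 - <<'E'
from h import *
W=[load("w1"),load("w2")]
def WR(f,p): return wray(f,f["pos"],f["rpy"],*p)
def onz(f,p,z):
    o,d=WR(f,p); return o+d*(z-o[2])/d[2]
def blobs(f,lo,hi,box,mn,close=0):
    x0,y0,x1,y1=box;h=cv2.cvtColor(f["image"],cv2.COLOR_RGB2HSV)[y0:y1,x0:x1]
    m=cv2.inRange(h,lo,hi)
    if close:m=cv2.morphologyEx(m,3,np.ones((close,close)))
    c,l,s,ce=cv2.connectedComponentsWithStats(m); out=[]
    for i in range(1,c):
        if s[i,4]>=mn:
            cn=max(cv2.findContours((l==i).astype(np.uint8),0,1)[0],key=len)[:,0,:]+[x0,y0]
            out.append((ce[i]+[x0,y0],s[i,4],cn))
    return out
sl=[]
for f,box in zip(W,[(325,10,428,262),(393,0,490,188)]):
    b=blobs(f,(0,40,20),(20,255,150),box,600); b.sort(key=lambda t:-t[0][1]); sl.append(b); print([ (t[0].round(0).tolist(),int(t[1])) for t in b])
Q=[];n=min(map(len,sl))
for i in range(min(n,7)):
    p,r=tri([WR(W[0],sl[0][i][0]),WR(W[1],sl[1][i][0])]);Q.append(p);print("slat",p.round(4),round(r,4))
z=np.mean(Q,0)[2]
for k in (0,1):
    P=np.array([onz(W[k],t[0],.027) for t in sl[k]]); print("view",k,P.mean(0).round(4),len(P))
    A=np.polyfit(P[:,0],P[:,1],1); print("yaw from centres",np.degrees(np.arctan(A[0])),"span",np.linalg.norm(P[0]-P[-1]))
    # slat long direction
    for t in (sl[k][0],sl[k][4],sl[k][-1]):
        C=np.array([onz(W[k],q,.027)[:2] for q in t[2]]).astype(np.float32); r=cv2.minAreaRect(C); print("  slat rect",np.round(r[0],4),np.round(r[1],4),round(r[2],2))
# loaf
for k,box in ((0,(100,90,200,275)),(1,(165,10,250,200))):
    f=W[k]
    b=max(blobs(f,(8,110,60),(30,255,255),box,2000,15),key=lambda t:t[1])
    for z in (.015,.023,.03):
        C=np.array([onz(f,q,z)[:2] for q in b[2]]).astype(np.float32); r=cv2.minAreaRect(C)
        print("loaf",k,z,b[0].round(1),np.round(r[0],4),np.round(r[1],4),round(r[2],2))
    if k==0:b0=b
    # slashes
    s=blobs(f,(15,20,150),(40,140,255),box,80); s.sort(key=lambda t:t[0][1]); print([(t[0].round(1).tolist(),int(t[1])) for t in s])
    if k==0:s0=s
    else:
        for p,q in zip(s0,s): 
            x,r=tri([WR(W[0],p[0]),WR(W[1],q[0])]); print("slash",x.round(4),round(r,4))
    u,v=b[0]; D=f["depth"]; 
    o,d=WR(f,b[0]); 
E
```

```text
[([375.0, 250.0], 1196), ([376.0, 226.0], 1264), ([376.0, 201.0], 1291), ([376.0, 176.0], 1303), ([377.0, 151.0], 1290), ([376.0, 126.0], 1317), ([376.0, 100.0], 1310), ([375.0, 76.0], 1316), ([375.0, 52.0], 1309), ([373.0, 28.0], 1334)]
[([441.0, 172.0], 1157), ([442.0, 147.0], 1165), ([442.0, 123.0], 1183), ([441.0, 98.0], 1207), ([440.0, 74.0], 1200), ([440.0, 51.0], 1188), ([438.0, 28.0], 1166), ([439.0, 7.0], 1037)]
slat [0.6553 0.0835 0.0219] 0.0002
slat [0.6268 0.0887 0.0203] 0.0004
slat [0.5979 0.093  0.0213] 0.0002
slat [0.5693 0.0977 0.0206] 0.0003
slat [0.5405 0.1031 0.0181] 0.0008
slat [0.5116 0.1073 0.0188] 0.0005
slat [0.4825 0.1127 0.0169] 0.0008
view 0 [0.5265 0.1042 0.027 ] 10
yaw from centres -9.31053747392736 span 0.25778108543634076
  slat rect [0.654  0.0854] [0.0989 0.0184] 79.55
  slat rect [0.5407 0.1036] [0.0982 0.0162] 81.11
  slat rect [0.3994 0.1263] [0.0987 0.0195] 80.69
view 1 [0.5557 0.0977 0.027 ] 8
yaw from centres -9.406247423826295 span 0.19948201456764061
  slat rect [0.6549 0.084 ] [0.0989 0.0172] 80.82
  slat rect [0.5415 0.1024] [0.1    0.0186] 80.81
  slat rect [0.4575 0.116 ] [0.1  0.02] 81.93
loaf 0 0.015 [150.3 183.1] [ 0.5261 -0.1757] [0.0602 0.1927] 77.2
loaf 0 0.023 [150.3 183.1] [ 0.526  -0.1716] [0.0591 0.1891] 77.2
loaf 0 0.03 [150.3 183.1] [ 0.526  -0.1681] [0.0581 0.1859] 77.21
[([149.0, 119.7], 96), ([148.5, 181.5], 14410)]
loaf 1 0.015 [206.9 102.9] [ 0.5249 -0.1727] [0.0562 0.1922] 77.28
loaf 1 0.023 [206.9 102.9] [ 0.5263 -0.1704] [0.0551 0.1886] 77.28
loaf 1 0.03 [206.9 102.9] [ 0.5276 -0.1685] [0.0542 0.1855] 77.28
[([206.3, 104.7], 11907), ([205.7, 169.4], 90)]
slash [ 0.4676 -0.2072 -0.0994] 0.0405
slash [ 0.5628 -0.2096 -0.0517] 0.0414
```

```bash
python3 - <<'E'
import cv2
a=cv2.imread("pics/w1.png");cv2.imwrite("pics/w1g.png",cv2.resize(a[90:290,400:540],None,fx=3,fy=3,interpolation=3)[:600])
a=cv2.imread("pics/w2.png");cv2.imwrite("pics/w2g.png",cv2.resize(a[20:220,460:600],None,fx=3,fy=3,interpolation=3)[:600])
E
```

```text
(no output)
```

View pics/w1g.png

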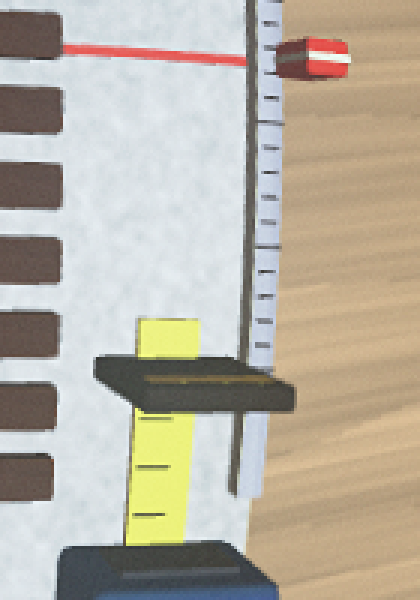

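View pics/w2g.png

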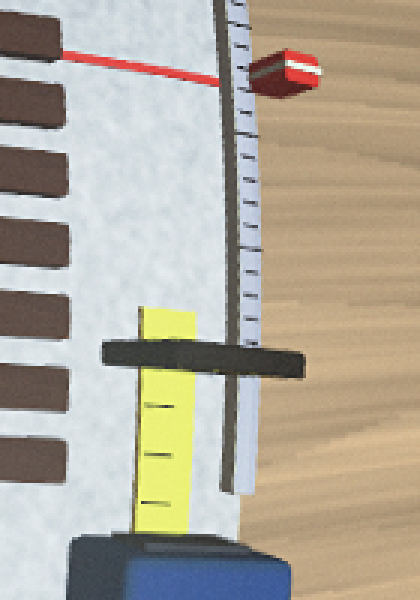

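```bash
python3 - <<'E'
from h import *
W=[load("w1"),load("w2")]
def WR(f,p): return wray(f,f["pos"],f["rpy"],*p)
def onz(f,p,z):
    o,d=WR(f,p); return o+d*(z-o[2])/d[2]
yaw=np.radians(-9.3);R=np.array([[np.cos(yaw),-np.sin(yaw)],[np.sin(yaw),np.cos(yaw)]])
bed=np.array([.527,.1035]); O=bed-R@[-.05,-.045]; print("gauge O",O,"pred paddle",O+R@[.035,.05])
g=lambda P:(R.T@(P[:2]-O)).round(4)
c1=lambda x,y:(x/3+400-1/3,y/3+90-1/3); c2=lambda x,y:(x/3+460-1/3,y/3+20-1/3)
# stripe at board top
for nm,f,c,pts in (("w1",W[0],c1,[(62,48),(150,55),(245,62)]),("w2",W[1],c2,[(62,55),(140,68),(220,82)])):
    for p in pts: P=onz(f,c(*p),.015);print(nm,"stripe",P.round(4),g(P))
for a,b,n in (((c1(350,60)),(c2(322,71)),"clip top outer end of white"),(c1(218,398),c2(204,359),"paddle top"),((c1(170,320)),c2(167,310),"blade end")):
    P,r=tri([WR(W[0],a),WR(W[1],b)]);print(n,P.round(4),round(r,4),g(P))
E
```

```text
gauge O [0.58361496 0.13982832] pred paddle [0.6262351  0.18351497]
w1 stripe [0.4958 0.1646 0.015 ] [-0.0907  0.0102]
w1 stripe [0.5025 0.2005 0.015 ] [-0.0899  0.0467]
w1 stripe [0.509  0.2417 0.015 ] [-0.0901  0.0885]
w2 stripe [0.4964 0.1661 0.015 ] [-0.0903  0.0119]
w2 stripe [0.5025 0.2025 0.015 ] [-0.0901  0.0487]
w2 stripe [0.5086 0.2428 0.015 ] [-0.0907  0.0895]
clip top outer end of white [0.513  0.2644 0.0625] 0.0 [-0.0898  0.1115]
paddle top [0.6301 0.1924 0.0537] 0.0053 [0.0374 0.0594]
blade end [0.6071 0.1902 0.0244] 0.0004 [0.015  0.0535]
```

The stripe is at gauge x = -0.090 in both views, so the pull from +0.035 is about 125 mm, inside the 80 to 150 mm range. The slat length of 0.099 m and bed yaw of -9.3° check out. The loaf measures 0.189 × 0.055 m at (0.526, -0.171), yaw -12.7°.

```bash
cat > d.py <<'E'
import sys
from h import *
from bench import bot
o=bot.observe(); t=list(map(float,sys.argv[1:4])); yaw=float(sys.argv[4])
R=Ro.from_euler('xyz',o["ee_rot"]); d=R.inv().apply(np.array(t)-o["position"])*100
Rt=Ro.from_euler('xyz',[np.pi,0,np.radians(yaw)]); w=np.degrees((R.inv()*Rt).as_rotvec())
print(round(o["time_s"],2),o["position"].round(4),np.degrees(o["ee_rot"]).round(2),"F",o["wrist_force"].round(1),"op",round(o["opening"],3)); print("shift cm",d.round(2),"turn deg",w.round(2))
E
python3 d.py .526 -.1705 .023 77.25
```

```text
2.25 [ 0.667  -0.0612  0.3148] [-1.7989e+02 -4.0000e-02  7.9960e+01] F [-0.4  1.  -0.4] op 1.002
shift cm [-13.24 -11.92  29.2 ] turn deg [-0.11 -0.03  2.71]
```

Request:
{"op": "move_arm", "data": {"steps": [[-2.6, -2.4, 3, 0, 0, 1.3, -1], [-2.6, -2.4, 3, 0, 0, 1.3, -1], [-2.6, -2.4, 3, 0, 0, 0, -1], [-2.6, -2.4, 3, 0, 0, 0, -1], [-2.6, -2.4, 3, 0, 0, 0, -1]]}}

```text
time_s: 2.75
position: [0.5224, -0.1623, 0.1649]
ee_rot: [3.141, -0.001, 1.353]
wrist_force: [-0.0, -0.0, 0.1]
opening: 1.001
```

Request:
{"op": "move_arm", "data": {"steps": [[0, 0, 2, 0, 0, 0, -1], [0, 0, 1, 0, 0, 0, -1], [0, 0, 0, 0, 0, 0, -1]]}}

```text
time_s: 3.05
position: [0.5232, -0.1622, 0.1344]
ee_rot: [-3.139, -0.001, 1.352]
wrist_force: [0.8, 0.5, -0.1]
opening: 0.998
```

```bash
python3 snap.py w3; python3 d.py .526 -.1705 .023 77.25
```

```text
w3 3.05 [ 0.5232 -0.1622  0.1344] [-3.1393e+00 -1.1000e-03  1.3523e+00] F [ 0.76  0.47 -0.13] op 0.998
3.1 [ 0.5246 -0.1627  0.1358] [ 1.7997e+02 -2.0000e-02  7.7500e+01] F [0.9 0.  0.7] op 1.0
shift cm [-0.73  0.3  11.28] turn deg [ 0.03 -0.02  0.25]
```

View pics/w3.png

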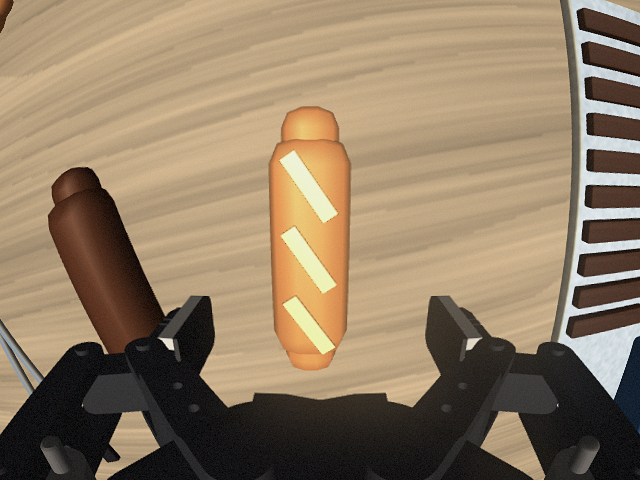

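The loaf, at (310,238), sits between the jaws and parallel to them, slightly left of the centre line. I'll re-measure its centre from this closer view.

```bash
python3 - <<'E'
from h import *
f=load("w3");h=cv2.cvtColor(f["image"],cv2.COLOR_RGB2HSV)[90:380,255:365]
m=cv2.morphologyEx(cv2.inRange(h,(10,130,150),(30,255,255)),3,np.ones((15,15)))
c=max(cv2.findContours(m,0,1)[0],key=len)[:,0]+[255,90]
print(c.min(0),c.max(0))
for z in(.023,.03):
    C=[]
    for q in c:
        o,d=wray(f,f["pos"],f["rpy"],*q);C.append((o+d*(z-o[2])/d[2])[:2])
    r=cv2.minAreaRect(np.array(C,np.float32));print(z,np.round(r[0],4),np.round(r[1],4),r[2])
E
```

```text
[269 107] [349 369]
0.023 [ 0.5271 -0.1702] [0.0524 0.19  ] 77.36375427246094
0.03 [ 0.5251 -0.1695] [0.0509 0.1845] 77.3637466430664
```

The outline measures 52 × 190 mm, which matches, with its centre at (0.527, -0.170). I'll descend.

Request:
{"op": "move_arm", "data": {"steps": [[-0.7, 0.4, 2.5, 0, 0, 0, -1], [0, 0, 3, 0, 0, 0, -1], [0, 0, 3, 0, 0, 0, -1], [0, 0, 2, 0, 0, 0, -1], [0, 0, 0.7, 0, 0, 0, -1]]}}

```text
time_s: 3.6
position: [0.5269, -0.1706, 0.0225]
ee_rot: [-3.14, -0.0, 1.353]
wrist_force: [0.1, -0.1, -0.4]
opening: 1.002
```

Request:
{"op": "move_arm", "data": {"steps": [[0, 0, 0, 0, 0, 0, 0], [0, 0, 0, 0, 0, 0, 0.5], [0, 0, 0, 0, 0, 0, 0.5], [0, 0, 0, 0, 0, 0, 0.5], [0, 0, 0, 0, 0, 0, 0.5]], "newtons": 25}}

```text
time_s: 4.1
position: [0.5285, -0.1723, 0.0254]
ee_rot: [3.137, 0.001, 1.351]
wrist_force: [1.4, 2.6, 6.3]
opening: 0.607
```

```bash
python3 snap.py w4;  python3 snap.py s4 side
```

```text
w4 4.1 [ 0.5285 -0.1723  0.0254] [3.1373e+00 6.0000e-04 1.3511e+00] F [1.44 2.56 6.32] op 0.607
s4 4.15 [ 0.5285 -0.1723  0.0254] [3.1373e+00 6.0000e-04 1.3511e+00] F [1.16 2.03 6.38] op 0.606
```

View pics/w4.png

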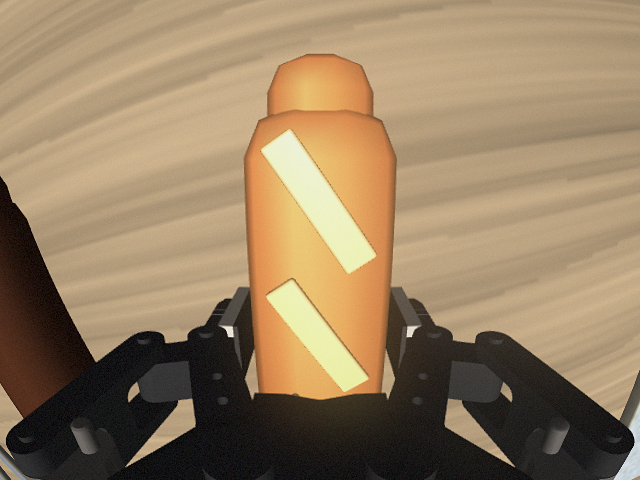

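The jaws stopped at 0.607 × 85 = 51.6 mm, the loaf's width, so the grip is on the loaf. I'll lift and then check that it is held.

Request:
{"op": "move_arm", "data": {"steps": [[0, 0, -1, 0, 0, 0, 0.5], [0, 0, -3, 0, 0, 0, 0.5], [0, 0, -4, 0, 0, 0, 0.5], [0, 0, -4, 0, 0, 0, 0.5], [0, 0, -2, 0, 0, 0, 0.5]]}}

```text
time_s: 4.7
position: [0.528, -0.1725, 0.1677]
ee_rot: [3.136, 0.002, 1.351]
wrist_force: [0.2, -0.9, -0.3]
opening: 0.607
```

```bash
python3 snap.py w5; python3 snap.py s5 side; python3 d.py .527 .1035 .0505 80.7
```

```text
w5 4.7 [ 0.528  -0.1725  0.1677] [3.1360e+00 1.7000e-03 1.3509e+00] F [ 0.18 -0.9  -0.33] op 0.607
s5 4.75 [ 0.5296 -0.1732  0.1703] [3.1315e+00 2.8000e-03 1.3511e+00] F [ 1.77 -0.18  1.83] op 0.604
4.8 [ 0.529  -0.1729  0.1678] [1.7952e+02 1.4000e-01 7.7410e+01] F [-0.4  0.6 -2.1] op 0.602
shift cm [26.96 -6.32 11.62] turn deg [ 0.47  0.15 -3.29]
```

View pics/w5.png

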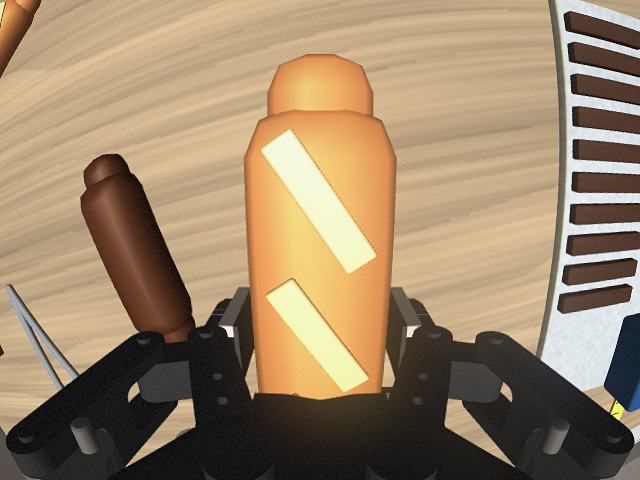

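View pics/s5.png

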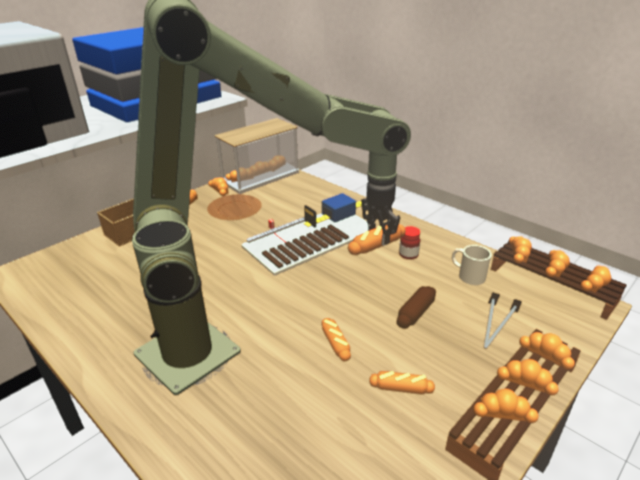

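The loaf is held, with the same image position as at the grasp and no tilt. Now I'll carry it to the bed.

Request:
{"op": "move_arm", "data": {"steps": [[3.5, -0.8, 0, 0, 0, -1.1, 0.5], [4, -1, 0, 0, 0, -1.1, 0.5], [4, -1, 0, 0, 0, -1.1, 0.5], [4, -0.9, 0, 0, 0, 0, 0.5], [4, -0.9, 0, 0, 0, 0, 0.5]]}}

```text
time_s: 5.3
position: [0.515, 0.03, 0.1611]
ee_rot: [-3.137, 0.0, 1.408]
wrist_force: [1.1, -0.5, -1.8]
opening: 0.604
```

Request:
{"op": "move_arm", "data": {"steps": [[4, -0.9, 1, 0, 0, 0, 0.5], [3, -0.8, 2, 0, 0, 0, 0.5], [0.5, 0, 2, 0, 0, 0, 0.5], [0, 0, 0, 0, 0, 0, 0.5], [0, 0, 0, 0, 0, 0, 0.5]]}}

```text
time_s: 5.8
position: [0.511, 0.1049, 0.1118]
ee_rot: [-3.138, 0.001, 1.409]
wrist_force: [-0.7, -0.0, -1.8]
opening: 0.606
```

```bash
python3 snap.py w6; python3 snap.py t6 top; python3 d.py .527 .1035 .0505 80.7
```

```text
w6 5.8 [0.511  0.1049 0.1118] [-3.1380e+00  1.2000e-03  1.4089e+00] F [-0.72 -0.03 -1.81] op 0.606
t6 5.85 [0.5122 0.1046 0.1129] [-3.1405e+00  6.0000e-04  1.4080e+00] F [ 0.24  0.43 -0.82] op 0.607
5.9 [0.5129 0.1045 0.1137] [1.7996e+02 1.0000e-02 8.0650e+01] F [ 0.2 -0.5 -1.6] op 0.604
shift cm [0.14 1.4  6.32] turn deg [ 0.04  0.01 -0.05]
```

View pics/w6.png

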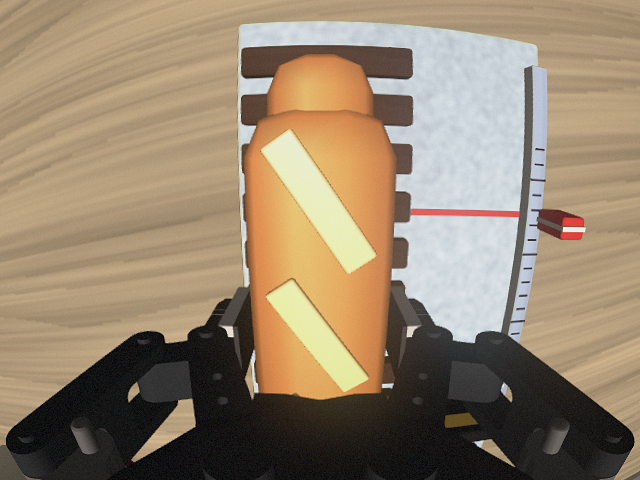

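The loaf at (320,230) hangs centred and parallel over the slats, which span columns 241 to 413. I'll lower it, slowly at the end.

Request:
{"op": "move_arm", "data": {"steps": [[0.2, 1.4, 1.5, 0, 0, 0, 0.5], [0, 0, 2, 0, 0, 0, 0.5], [0, 0, 1.2, 0, 0, 0, 0.5], [0, 0, 0.7, 0, 0, 0, 0.5], [0, 0, 0.3, 0, 0, 0, 0.5]]}}

```text
time_s: 6.4
position: [0.5263, 0.1046, 0.0559]
ee_rot: [-3.141, 0.0, 1.408]
wrist_force: [-0.6, -0.4, -0.2]
opening: 0.604
```

Request:
{"op": "move_arm", "data": {"steps": [[0, 0, 0.2, 0, 0, 0, 0.5], [0, 0, 0, 0, 0, 0, 0.5]]}}

```text
time_s: 6.6
position: [0.5269, 0.105, 0.0547]
ee_rot: [3.141, -0.0, 1.409]
wrist_force: [-0.8, -0.7, -1.4]
opening: 0.603
```

```bash
python3 d.py .527 .1035 .0505 80.7
```

```text
6.6 [0.5269 0.105  0.0547] [ 1.7996e+02 -1.0000e-02  8.0710e+01] F [-0.8 -0.7 -1.4] op 0.603
shift cm [-0.14  0.03  0.42] turn deg [ 0.04 -0.01  0.01]
```

Request:
{"op": "move_arm", "data": {"steps": [[0, 0, 0.1, 0, 0, 0, 0.5], [0, 0, 0.1, 0, 0, 0, 0.5], [0, 0, 0, 0, 0, 0, 0.5]]}}

```text
time_s: 6.9
position: [0.5269, 0.105, 0.0526]
ee_rot: [3.141, -0.0, 1.409]
wrist_force: [-0.4, 0.2, -0.0]
opening: 0.608
```

Request:
{"op": "move_arm", "data": {"steps": [[0, 0, 0.1, 0, 0, 0, 0.5], [0, 0, 0.1, 0, 0, 0, 0.5], [0, 0, 0, 0, 0, 0, 0.5]]}}

```text
time_s: 7.2
position: [0.5269, 0.1051, 0.0524]
ee_rot: [3.141, 0.0, 1.409]
wrist_force: [-6.2, 0.2, 11.7]
opening: 0.603
```

Contact shows at 11.7 N up and z = 0.0524, as expected. I'll relieve the press and let go.

Request:
{"op": "move_arm", "data": {"steps": [[0, 0, -0.1, 0, 0, 0, 0.5], [0, 0, 0, 0, 0, 0, 0], [0, 0, 0, 0, 0, 0, -0.5], [0, 0, 0, 0, 0, 0, -0.9], [0, 0, 0, 0, 0, 0, -0.9]]}}

```text
time_s: 7.7
position: [0.5265, 0.105, 0.051]
ee_rot: [-3.141, 0.0, 1.409]
wrist_force: [-0.1, -0.7, 0.0]
opening: 0.951
```

Request:
{"op": "move_arm", "data": {"steps": [[0, 0, -1, 0, 0, 0, -0.9], [0, 0, -3, 0, 0, 0, -0.9], [0, 0, -4, 0, 0, 0, -0.9], [0, 0, -4, 0, 0, 0, -0.9], [0, 0, -3, 0, 0, 0, -0.9]]}}

```text
time_s: 8.2
position: [0.5276, 0.105, 0.2048]
ee_rot: [3.138, -0.001, 1.409]
wrist_force: [-0.4, 0.2, -0.3]
opening: 0.952
```

```bash
python3 snap.py w7; python3 snap.py s7 side
```

```text
w7 8.2 [0.5276 0.105  0.2048] [ 3.1380e+00 -8.0000e-04  1.4086e+00] F [-0.37  0.15 -0.34] op 0.952
s7 8.25 [0.5308 0.1052 0.2102] [ 3.1288e+00 -2.6000e-03  1.4089e+00] F [ 1.62 -0.15  3.88] op 0.952
```

View pics/w7.png

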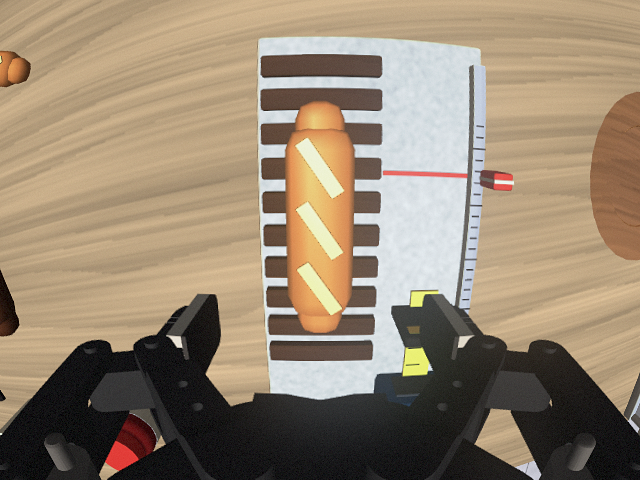

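View pics/s7.png

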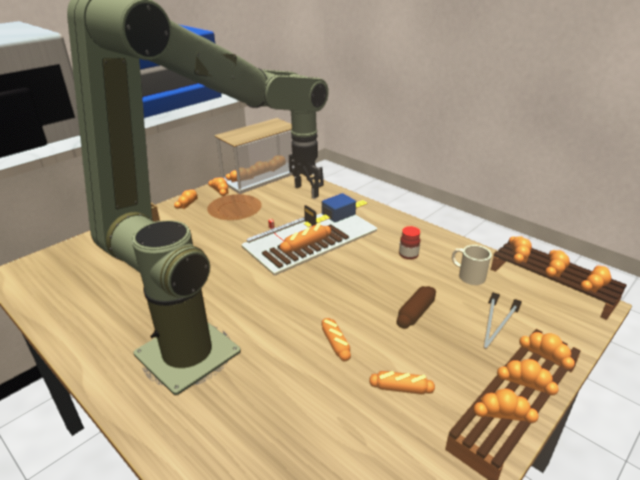

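The loaf at (320,220) lies flat with its slashes up. It is parallel to the slats (rows 66 to 350) and wholly inside them, with nothing else disturbed. Next I'll shut the gripper and hover over the gap behind the paddle.

Request:
{"op": "move_arm", "data": {"steps": [[2.4, 3, 0, 0, 0, 0, 1], [2.4, 3, 0, 0, 0, 0, 1], [2.4, 3, 0, 0, 0, 0, 1], [2.4, 3, 0, 0, 0, 0, 1], [0, 0, 0, 0, 0, 0, 1]]}}

```text
time_s: 8.8
position: [0.6628, 0.1822, 0.1988]
ee_rot: [-3.141, -0.001, 1.41]
wrist_force: [-0.1, 0.3, -0.6]
opening: 0.095
```

Request:
{"op": "move_arm", "data": {"steps": [[0, 0, 0, 0, 0, 0, 1], [0, 0, 0, 0, 0, 0, 1]]}}

```text
time_s: 9.0
position: [0.6594, 0.1799, 0.2006]
ee_rot: [-3.14, 0.001, 1.408]
wrist_force: [-0.4, -0.5, 0.6]
opening: 0.002
```

```bash
python3 snap.py w8; python3 d.py .667 .18 .055 80.7
```

```text
w8 9.0 [0.6594 0.1799 0.2006] [-3.1397e+00  8.0000e-04  1.4085e+00] F [-0.44 -0.52  0.56] op 0.002
9.05 [0.6594 0.1798 0.2011] [-1.7993e+02  3.0000e-02  8.0690e+01] F [ 0.2 -0.1 -0.2] op -0.0
shift cm [ 0.15  0.76 14.61] turn deg [-0.07  0.03 -0.01]
```

View pics/w8.png

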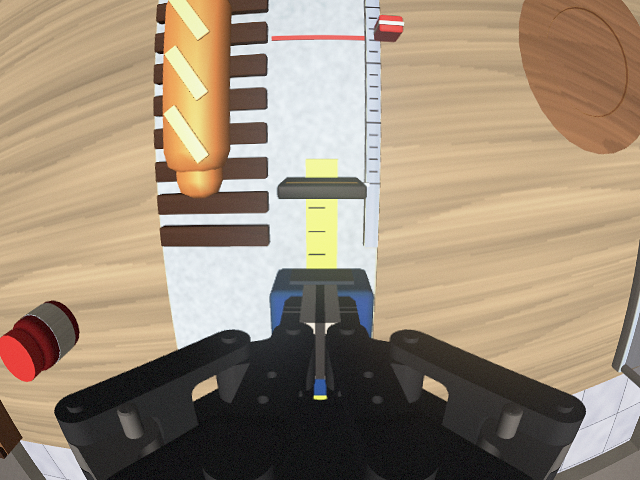

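```bash
python3 - <<'E'
from h import *
f=load("w8")
def onz(p,z):
    o,d=wray(f,f["pos"],f["rpy"],*p); return o+d*(z-o[2])/d[2]
yaw=np.radians(-9.3);R=np.array([[np.cos(yaw),-np.sin(yaw)],[np.sin(yaw),np.cos(yaw)]]);O=np.array([.5836,.1398])
for n,p,z in [("stripeL",(273,38),.015),("stripeR",(364,38),.015),("clip white",(391,23),.06),("pad top near L",(279,185),.085),("pad top near R",(366,185),.085),("pad top far L",(280,198),.085),("pad far R",(365,198),.085),("blade end L",(307,159),.028),("blade end R",(337,159),.028),("blade mid L",(306,260),.028),("blade R",(338,260),.028),("hous L",(277,269),.075),("hous R",(370,269),.075),("slat end",(268,245),.027)]:
    P=onz(p,z);print(n,P.round(4),(R.T@(P[:2]-O)).round(4))
cv2.imwrite("pics/w8c.png",cv2.resize(f["image"][130:290,250:400],None,fx=4,fy=4,interpolation=3)[:600,:,::-1])
E
```

```text
stripeL [0.4961 0.1664 0.015 ] [-0.0907  0.0121]
stripeR [0.5086 0.2421 0.015 ] [-0.0905  0.0888]
clip white [0.5112 0.2567 0.06  ] [-0.0903  0.1037]
pad top near L [0.617  0.1594 0.085 ] [0.0298 0.0247]
pad top near R [0.6262 0.2162 0.085 ] [0.0297 0.0823]
pad top far L [0.6257 0.1584 0.085 ] [0.0385 0.0252]
pad far R [0.6348 0.2143 0.085 ] [0.0385 0.0818]
blade end L [0.6049 0.1782 0.028 ] [0.0148 0.0413]
blade end R [0.6088 0.202  0.028 ] [0.0148 0.0654]
blade mid L [0.6885 0.163  0.028 ] [0.0998 0.0398]
blade R [0.6929 0.1899 0.028 ] [0.0998 0.0671]
hous L [0.6775 0.1452 0.075 ] [0.0918 0.0205]
hous R [0.6884 0.212  0.075 ] [0.0918 0.0882]
slat end [0.6705 0.1332 0.027 ] [0.0869 0.0076]
```

View pics/w8c.png

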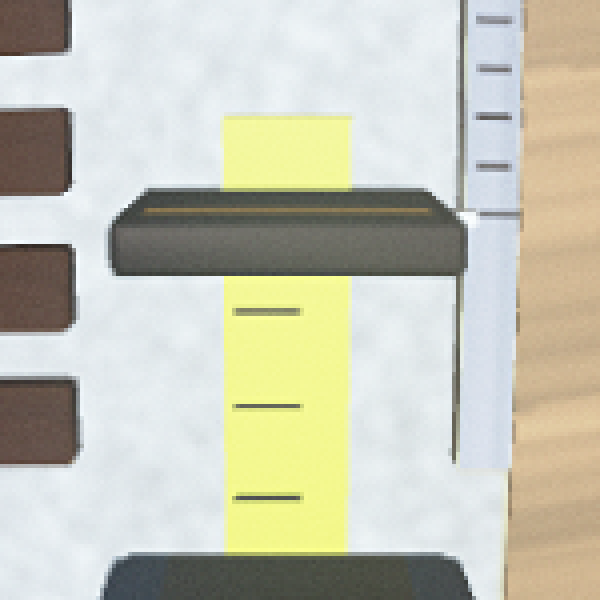

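The paddle top spans gauge x 0.030 to 0.039 and y 0.025 to 0.082, so it is home as expected. The housing front stands at about +0.11. I'll go down into the middle of that gap.

Request:
{"op": "move_arm", "data": {"steps": [[0.2, 0.7, 2, 0, 0, 0, 1], [0, 0, 4, 0, 0, 0, 1], [0, 0, 4, 0, 0, 0, 1], [0, 0, 3, 0, 0, 0, 1], [0, 0, 1.6, 0, 0, 0, 1]]}}

```text
time_s: 9.55
position: [0.6646, 0.1802, 0.0522]
ee_rot: [-3.136, 0.002, 1.408]
wrist_force: [-1.7, -1.2, -0.8]
opening: -0.003
```

```bash
python3 snap.py w9; python3 d.py .6662 .1805 .055 80.7
```

```text
w9 9.55 [0.6646 0.1802 0.0522] [-3.1361e+00  1.8000e-03  1.4080e+00] F [-1.69 -1.21 -0.84] op -0.003
9.6 [0.6639 0.1801 0.0504] [-1.7956e+02  1.4000e-01  8.0680e+01] F [-1.1 -2.1 -2.1] op -0.002
shift cm [ 0.07  0.22 -0.46] turn deg [-0.44  0.14 -0.03]
```

View pics/w9.png

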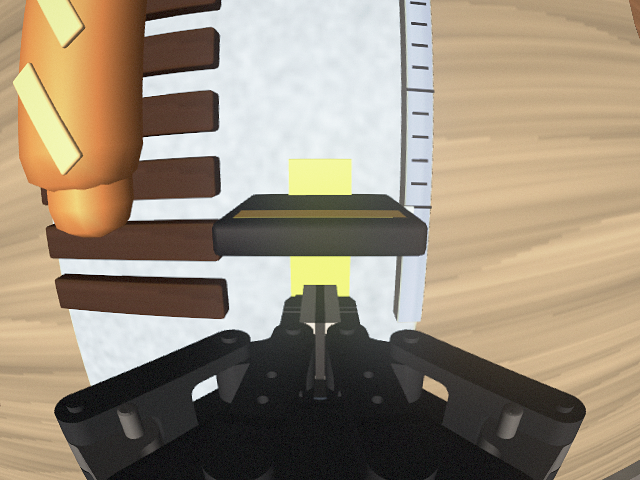

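The shut fingers at (320,300) are down in the gap behind the paddle, which is at (320,225). Nothing is touched yet. I'll approach and hook it.

Request:
{"op": "move_arm", "data": {"steps": [[0, -0.6, -0.2, 0, 0, 0, 1], [0, -0.6, 0, 0, 0, 0, 1], [0, -0.4, 0, 0, 0, 0, 1], [0, -0.4, 0, 0, 0, 0, 1], [0, -0.4, 0, 0, 0, 0, 1]]}}

```text
time_s: 10.1
position: [0.6443, 0.1853, 0.0586]
ee_rot: [3.14, -0.001, 1.409]
wrist_force: [-0.6, 1.2, -0.0]
opening: -0.001
```

Request:
{"op": "move_arm", "data": {"steps": [[0, -0.5, 0, 0, 0, 0, 1], [0, -0.8, 0, 0, 0, 0, 1], [0, -0.8, 0, 0, 0, 0, 1], [0, -0.8, 0, 0, 0, 0, 1], [0, -0.8, 0, 0, 0, 0, 1]]}}

```text
time_s: 10.6
position: [0.61, 0.1908, 0.0585]
ee_rot: [3.135, -0.001, 1.408]
wrist_force: [6.5, -1.6, -1.3]
opening: -0.001
```

```bash
cat > g.py <<'E'
from h import *
from bench import bot
o=bot.observe();yaw=np.radians(-9.3);R=np.array([[np.cos(yaw),-np.sin(yaw)],[np.sin(yaw),np.cos(yaw)]]);O=np.array([.5836,.1398])
print(o["time_s"],"TCP gauge xy",(R.T@(o["position"][:2]-O)).round(4),"z",o["position"][2].round(4),"F gauge",(R.T@o["wrist_force"][:2]).round(2),o["wrist_force"][2].round(2),"rpy",np.degrees(o["ee_rot"]).round(2))
E
python3 g.py; python3 snap.py w10
```

```text
10.6 TCP gauge xy [0.0178 0.0546] z 0.0585 F gauge [ 6.66 -0.52] -1.3 rpy [ 1.7962e+02 -7.0000e-02  8.0690e+01]
w10 10.6 [0.61   0.1908 0.0585] [ 3.1350e+00 -1.2000e-03  1.4083e+00] F [ 6.49 -1.59 -1.3 ] op -0.001
```

View pics/w10.png

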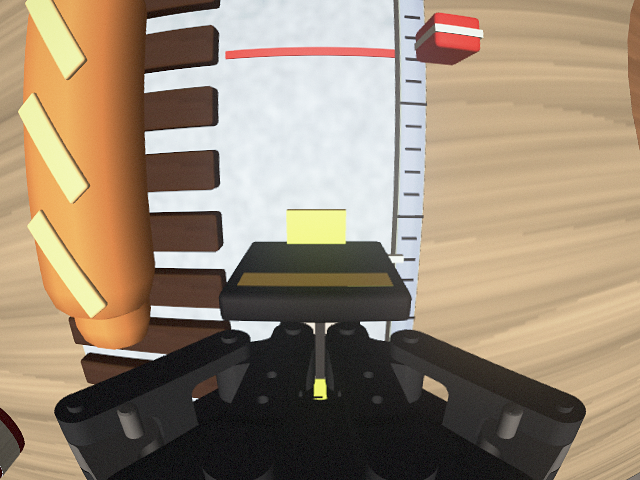

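The paddle is hooked: the yellow blade end is at (316,225) and the spring reaction is 6.7 N, about right for a 33 mm pull. I'll keep pulling gently.

Request:
{"op": "move_arm", "data": {"steps": [[0, -1, 0, 0, 0, 0, 1], [0, -1, 0, 0, 0, 0, 1], [0, -1, 0, 0, 0, 0, 1], [0, -1, 0, 0, 0, 0, 1], [0, -1, 0, 0, 0, 0, 1]]}}

```text
time_s: 11.15
position: [0.5616, 0.1988, 0.0587]
ee_rot: [3.133, -0.002, 1.408]
wrist_force: [8.4, -1.9, -2.4]
opening: -0.001
```

Request:
{"op": "move_arm", "data": {"steps": [[0, -1, 0, 0, 0, 0, 1], [0, -1, 0, 0, 0, 0, 1], [0, -0.6, 0, 0, 0, 0, 1], [0, -0.3, 0, 0, 0, 0, 1], [0, 0, 0, 0, 0, 0, 1]]}}

```text
time_s: 11.65
position: [0.5329, 0.2035, 0.0587]
ee_rot: [3.134, -0.001, 1.409]
wrist_force: [8.0, -2.5, -2.9]
opening: -0.002
```

```bash
python3 g.py; python3 snap.py w11;python3 g.py
```

```text
11.65 TCP gauge xy [-0.0603  0.0547] z 0.0587 F gauge [ 8.31 -1.2 ] -2.87 rpy [ 1.7954e+02 -8.0000e-02  8.0710e+01]
w11 11.65 [0.5329 0.2035 0.0587] [ 3.1336e+00 -1.3000e-03  1.4087e+00] F [ 8.01 -2.52 -2.87] op -0.002
11.7 TCP gauge xy [-0.0602  0.0547] z 0.0587 F gauge [ 8.31 -0.49] -1.66 rpy [ 1.7954e+02 -8.0000e-02  8.0710e+01]
```

View pics/w11.png

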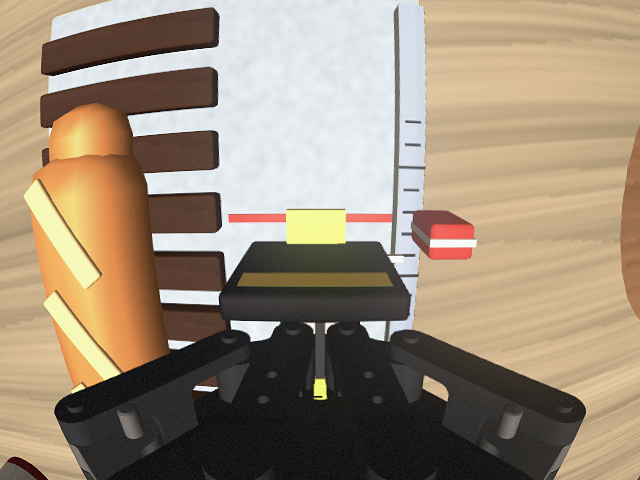

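```bash
python3 - <<'E'
from h import *
yaw=np.radians(-9.3);R=np.array([[np.cos(yaw),-np.sin(yaw)],[np.sin(yaw),np.cos(yaw)]]);O=np.array([.5836,.1398])
for n,L in (("w8",[("pad nearL",(279,185),.085),("pad farL",(280,198),.085),("blade end L",(307,159),.028),("blade end R",(337,159),.028),("ptr",(368,183.5),.028)]),
 ("w10",[("stripe",(250,54),.015),("blade end",(300,209.5),.028),("pad near",(315,291),.085),("pad far",(315,320),.085),("ptr",(397,259),.028)]),
 ("w11",[("stripe L",(250,218),.015),("stripeR",(370,218),.015),("clip white",(450,242.5),.06),("blade end",(300,209.5),.028),("pad near L",(225,291),.085),("pad near R",(407,291),.085),("pad far",(315,320),.085),("ptr",(397,259),.028)])):
  f=load(n)
  for m,p,z in L:
    o,d=wray(f,f["pos"],f["rpy"],*p);P=o+d*(z-o[2])/d[2];print(n,m,(R.T@(P[:2]-O)).round(4))
f=load("w11");cv2.imwrite("pics/w11c.png",cv2.resize(f["image"][180:330,280:490],None,fx=3.8,fy=3.8,interpolation=3)[:,:,::-1])
E
```

```text
w8 pad nearL [0.0298 0.0247]
w8 pad farL [0.0385 0.0252]
w8 blade end L [0.0148 0.0413]
w8 blade end R [0.0148 0.0654]
w8 ptr [0.0345 0.0909]
w10 stripe [-0.0904  0.0225]
w10 blade end [-0.0187  0.046 ]
w10 pad near [-0.0047  0.0532]
w10 pad far [0.005  0.0531]
w10 ptr [0.0039 0.0898]
w11 stripe L [-0.0904  0.0214]
w11 stripeR [-0.0904  0.0786]
w11 clip white [-0.0908  0.1028]
w11 blade end [-0.0968  0.0461]
w11 pad near L [-0.0824  0.0259]
w11 pad near R [-0.0825  0.0811]
w11 pad far [-0.0731  0.0532]
w11 ptr [-0.0741  0.0899]
```

View pics/w11c.png

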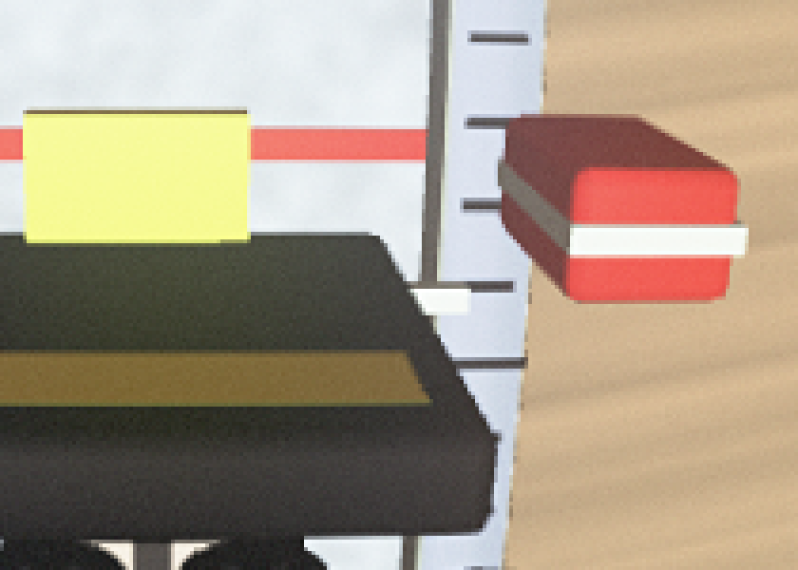

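By the blade end and the paddle top face, the paddle is at gauge x of about -0.077. The mark is at -0.0905 by both stripe and clip, so about 13 mm remain.

Request:
{"op": "move_arm", "data": {"steps": [[0, -0.6, 0, 0, 0, 0, 1], [0, -0.5, 0, 0, 0, 0, 1], [0, -0.2, 0, 0, 0, 0, 1], [0, 0, 0, 0, 0, 0, 1], [0, 0, 0, 0, 0, 0, 1]]}}

```text
time_s: 12.2
position: [0.521, 0.2055, 0.0591]
ee_rot: [3.132, -0.001, 1.409]
wrist_force: [8.5, -2.8, -1.2]
opening: -0.003
```

```bash
python3 g.py; python3 snap.py w12;python3 snap.py t12 top; python3 snap.py s12 side; python3 g.py; python3 - <<'E'
from h import *
f=load("w12");cv2.imwrite("pics/w12c.png",cv2.resize(f["image"][180:330,280:490],None,fx=3.8,fy=3.8,interpolation=3)[:,:,::-1])
f=load("s12");cv2.imwrite("pics/s12c.png",cv2.resize(f["image"][180:300,220:380],None,fx=5,fy=5,interpolation=3)[:,:,::-1])
E
```

```text
12.2 TCP gauge xy [-0.0724  0.0547] z 0.0591 F gauge [ 8.85 -1.35] -1.17 rpy [ 1.7947e+02 -8.0000e-02  8.0710e+01]
w12 12.2 [0.521  0.2055 0.0591] [ 3.1323e+00 -1.5000e-03  1.4086e+00] F [ 8.52 -2.76 -1.17] op -0.003
t12 12.25 [0.521  0.2054 0.0591] [ 3.1323e+00 -1.5000e-03  1.4086e+00] F [ 8.41 -2.35 -0.47] op 0.002
s12 12.3 [0.5211 0.2054 0.0591] [ 3.1323e+00 -1.5000e-03  1.4086e+00] F [ 8.77 -1.9  -0.73] op 0.002
12.35 TCP gauge xy [-0.0723  0.0547] z 0.0591 F gauge [ 8.87 -0.76] -1.57 rpy [ 1.7947e+02 -9.0000e-02  8.0700e+01]
```

View pics/w12c.png

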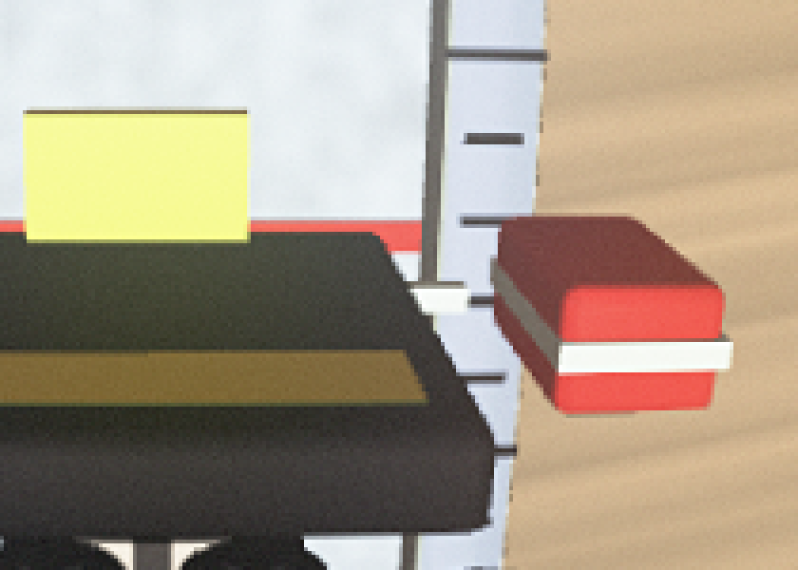

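View pics/s12c.png

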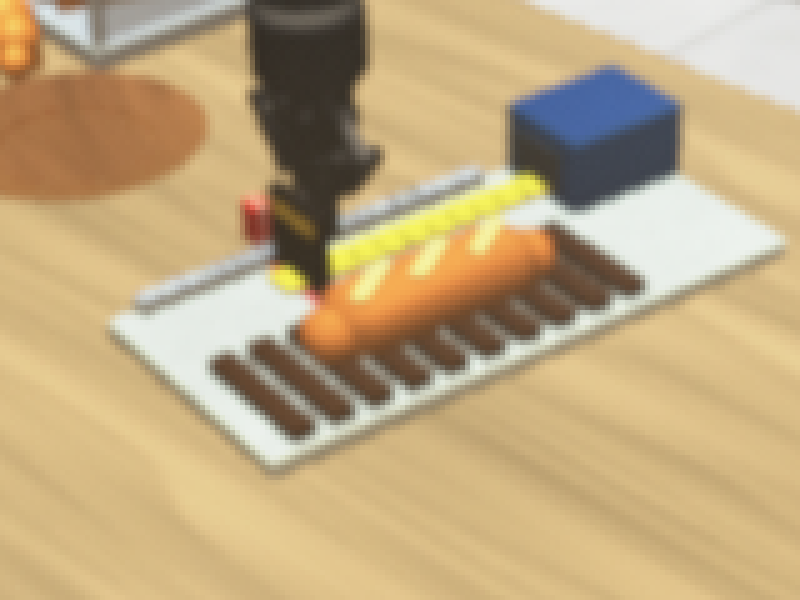

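```bash
python3 - <<'E'
from h import *
yaw=np.radians(-9.3);R=np.array([[np.cos(yaw),-np.sin(yaw)],[np.sin(yaw),np.cos(yaw)]]);O=np.array([.5836,.1398])
for n,L in (("w12",[("stripeR",(385,241.8),.015),("clip white",(449,273.2),.0615),("blade end",(316,209.2),.028),("pad near",(315,291),.085),("pad far",(315,320),.085)]),):
  f=load(n)
  for m,p,z in L:
    o,d=wray(f,f["pos"],f["rpy"],*p);P=o+d*(z-o[2])/d[2];print(n,m,(R.T@(P[:2]-O)).round(4))
f=load("w12");g=f["image"][:,:,:].astype(int)
print("rows at col 300 transitions"); 
c=f["image"][200:330,300]; print([ (200+i,c[i].tolist()) for i in range(4,14)])
c=f["image"][:,:,:][230:252,386]; print([(230+i,x.tolist()) for i,x in enumerate(c)])
c=f["image"][262:290,450]; print([(262+i,x.tolist()) for i,x in enumerate(c)][::1])
c=f["image"][282:326,330]; print([(282+i,x.tolist()) for i,x in enumerate(c)][::1])
E
```

```text
w12 stripeR [-0.0906  0.0864]
w12 clip white [-0.0912  0.1033]
w12 blade end [-0.1089  0.0531]
w12 pad near [-0.0948  0.0533]
w12 pad far [-0.085   0.0532]
rows at col 300 transitions
[(204, [232, 238, 241]), (205, [233, 239, 241]), (206, [233, 239, 242]), (207, [233, 240, 243]), (208, [213, 215, 204]), (209, [130, 112, 75]), (210, [232, 235, 132]), (211, [248, 252, 156]), (212, [248, 251, 156]), (213, [248, 250, 158])]
[(230, [235, 240, 243]), (231, [235, 241, 243]), (232, [234, 239, 242]), (233, [235, 240, 243]), (234, [234, 240, 243]), (235, [235, 241, 244]), (236, [236, 245, 247]), (237, [216, 222, 225]), (238, [211, 128, 127]), (239, [244, 105, 97]), (240, [243, 109, 101]), (241, [241, 107, 98]), (242, [242, 108, 100]), (243, [241, 106, 98]), (244, [242, 106, 98]), (245, [242, 97, 88]), (246, [238, 199, 201]), (247, [235, 237, 240]), (248, [235, 242, 245]), (249, [236, 241, 245]), (250, [241, 247, 249]), (251, [233, 240, 243])]
[(262, [241, 95, 86]), (263, [242, 99, 87]), (264, [241, 94, 82]), (265, [241, 96, 86]), (266, [241, 97, 84]), (267, [241, 90, 81]), (268, [244, 90, 79])
[... 727 characters left out ...]
, [46, 47, 36]), (294, [49, 50, 40]), (295, [47, 46, 38]), (296, [48, 50, 43]), (297, [55, 55, 49]), (298, [59, 57, 52]), (299, [58, 55, 51]), (300, [66, 66, 58]), (301, [60, 58, 54]), (302, [64, 62, 59]), (303, [56, 53, 50]), (304, [61, 61, 57]), (305, [60, 56, 53]), (306, [56, 55, 49]), (307, [61, 58, 55]), (308, [62, 60, 55]), (309, [55, 51, 50]), (310, [60, 57, 53]), (311, [58, 54, 51]), (312, [55, 53, 49]), (313, [57, 57, 55]), (314, [50, 49, 45]), (315, [57, 53, 51]), (316, [49, 49, 45]), (317, [50, 49, 48]), (318, [49, 46, 45]), (319, [45, 41, 39]), (320, [44, 43, 43]), (321, [54, 50, 48]), (322, [118, 109, 103]), (323, [245, 238, 224]), (324, [254, 249, 238]), (325, [193, 186, 172])]
```

The estimates put the paddle at -0.089, about 1 to 1.5 mm short of the mark at -0.0906. I'll make a small correction and hold.

Request:
{"op": "move_arm", "data": {"steps": [[0, -0.15, 0, 0, 0, 0, 1], [0, 0, 0, 0, 0, 0, 1], [0, 0, 0, 0, 0, 0, 1]]}}

```text
time_s: 12.65
position: [0.5197, 0.2056, 0.0591]
ee_rot: [3.132, -0.002, 1.409]
wrist_force: [8.7, -3.3, -0.6]
opening: 0.002
```

```bash
python3 g.py; python3 snap.py w13; python3 - <<'E'
from h import *
yaw=np.radians(-9.3);R=np.array([[np.cos(yaw),-np.sin(yaw)],[np.sin(yaw),np.cos(yaw)]]);O=np.array([.5836,.1398])
f=load("w13");I=f["image"].astype(int)
c=I[190:230,290:340].mean(1); b=190+np.argmin(c[:,0]); print("blade dark edge row",b, c[b-192:b-187].round(0).tolist())
s=I[225:270,386]; k=np.where(s[:,0]-s[:,1]>70)[0]; print("stripe rows",225+k.min(),225+k.max()); sr=225+k.mean()
q=I[255:300,450]; k=np.where(q.min(1)>215)[0];print("white rows",255+k.min(),255+k.max());wr=255+k.mean()
for m,p,z in [("stripe",(386,sr),.015),("clip",(450,wr),.0615),("blade end",(315,b+.5),.028),("pad near",(315,296),.085),("pad far",(315,321.5),.085)]:
    o,d=wray(f,f["pos"],f["rpy"],*p);P=o+d*(z-o[2])/d[2];print(m,(R.T@(P[:2]-O)).round(4))
E
```

```text
12.65 TCP gauge xy [-0.0737  0.0546] z 0.0591 F gauge [ 9.11 -1.83] -0.62 rpy [ 1.7945e+02 -9.0000e-02  8.0700e+01]
w13 12.65 [0.5197 0.2056 0.0591] [ 3.1321e+00 -1.5000e-03  1.4085e+00] F [ 8.7  -3.28 -0.62] op 0.002
blade dark edge row 209 [[231.0, 238.0, 241.0], [210.0, 213.0, 202.0], [132.0, 115.0, 77.0], [234.0, 237.0, 135.0], [248.0, 252.0, 157.0]]
stripe rows 241 248
white rows 274 280
stripe [-0.0905  0.087 ]
clip [-0.091   0.1039]
blade end [-0.1101  0.0526]
pad near [-0.0945  0.0532]
pad far [-0.0858  0.0532]
```

The paddle is at -0.090 and the mark at -0.0905 by stripe and clip, level to within 1 mm. The 9.1 N force matches a 0.125 m pull. Holding now.

Request:
{"op": "move_arm", "data": {"steps": [[0, 0, 0, 0, 0, 0, 1], [0, 0, 0, 0, 0, 0, 1], [0, 0, 0, 0, 0, 0, 1], [0, 0, 0, 0, 0, 0, 1], [0, 0, 0, 0, 0, 0, 1]]}}

```text
time_s: 13.2
position: [0.5197, 0.2056, 0.0591]
ee_rot: [3.132, -0.001, 1.409]
wrist_force: [9.2, -3.1, -1.7]
opening: 0.0
```

Request:
{"op": "move_arm", "data": {"steps": [[0, 0, 0, 0, 0, 0, 1], [0, 0, 0, 0, 0, 0, 1], [0, 0, 0, 0, 0, 0, 1], [0, 0, 0, 0, 0, 0, 1], [0, 0, 0, 0, 0, 0, 1]]}}

```text
time_s: 13.7
position: [0.5197, 0.2057, 0.0591]
ee_rot: [3.132, -0.002, 1.409]
wrist_force: [8.7, -3.0, -1.5]
opening: 0.001
```

Request:
{"op": "move_arm", "data": {"steps": [[0, 0, 0, 0, 0, 0, 1], [0, 0, 0, 0, 0, 0, 1], [0, 0, 0, 0, 0, 0, 1], [0, 0, 0, 0, 0, 0, 1], [0, 0, 0, 0, 0, 0, 1]]}}

```text
time_s: 14.2
position: [0.5197, 0.2056, 0.0591]
ee_rot: [3.132, -0.001, 1.409]
wrist_force: [8.0, -2.5, -1.2]
opening: 0.0
```

Request:
{"op": "move_arm", "data": {"steps": [[0, 0, 0, 0, 0, 0, 1], [0, 0, 0, 0, 0, 0, 1], [0, 0, 0, 0, 0, 0, 1], [0, 0, 0, 0, 0, 0, 1], [0, 0, 0, 0, 0, 0, 1]]}}

```text
time_s: 14.7
position: [0.5197, 0.2057, 0.0591]
ee_rot: [3.132, -0.002, 1.409]
wrist_force: [8.0, -2.2, -1.0]
opening: -0.001
```

Request:
{"op": "move_arm", "data": {"steps": [[0, 0, 0, 0, 0, 0, 1], [0, 0, 0, 0, 0, 0, 1], [0, 0, 0, 0, 0, 0, 1], [0, 0, 0, 0, 0, 0, 1], [0, 0, 0, 0, 0, 0, 1]]}}

```text
time_s: 15.2
position: [0.5197, 0.2056, 0.0591]
ee_rot: [3.132, -0.002, 1.409]
wrist_force: [8.9, -2.5, -0.4]
opening: -0.0
```

Held steady for over 2.5 s. Now I'll ease it home slowly.

Request:
{"op": "move_arm", "data": {"steps": [[0, 0.4, 0, 0, 0, 0, 1], [0, 0.8, 0, 0, 0, 0, 1], [0, 0.8, 0, 0, 0, 0, 1], [0, 0.8, 0, 0, 0, 0, 1], [0, 0.8, 0, 0, 0, 0, 1]]}}

```text
time_s: 15.7
position: [0.5545, 0.2002, 0.0589]
ee_rot: [3.134, -0.002, 1.408]
wrist_force: [6.2, -0.2, 0.7]
opening: -0.004
```

Request:
{"op": "move_arm", "data": {"steps": [[0, 0.8, 0, 0, 0, 0, 1], [0, 0.8, 0, 0, 0, 0, 1], [0, 0.8, 0, 0, 0, 0, 1], [0, 0.8, 0, 0, 0, 0, 1], [0, 0.8, 0, 0, 0, 0, 1]]}}

```text
time_s: 16.2
position: [0.5931, 0.1939, 0.0588]
ee_rot: [3.136, -0.002, 1.408]
wrist_force: [5.4, -0.1, 2.5]
opening: 0.003
```

Request:
{"op": "move_arm", "data": {"steps": [[0, 0.8, 0, 0, 0, 0, 1], [0, 0.8, 0, 0, 0, 0, 1], [0, 0.8, 0, 0, 0, 0, 1], [0, 0.6, 0, 0, 0, 0, 1], [0, 0.5, 0, 0, 0, 0, 1]]}}

```text
time_s: 16.7
position: [0.6254, 0.1882, 0.0574]
ee_rot: [3.141, -0.0, 1.409]
wrist_force: [3.9, -0.2, 3.3]
opening: -0.002
```

```bash
python3 g.py
```

```text
16.7 TCP gauge xy [0.0334 0.0545] z 0.0574 F gauge [3.87 0.44] 3.27 rpy [ 1.7999e+02 -1.0000e-02  8.0710e+01]
```

Force is down to 3.9 N with about 17 mm to go. I'll take it slower until contact is lost.

Request:
{"op": "move_arm", "data": {"steps": [[0, 0.4, 0, 0, 0, 0, 1], [0, 0.4, 0, 0, 0, 0, 1], [0, 0.3, 0, 0, 0, 0, 1], [0, 0.3, 0, 0, 0, 0, 1], [0, 0.3, 0, 0, 0, 0, 1]]}}

```text
time_s: 17.2
position: [0.6417, 0.1856, 0.0573]
ee_rot: [-3.141, -0.0, 1.409]
wrist_force: [2.7, -1.1, 4.0]
opening: 0.001
```

Request:
{"op": "move_arm", "data": {"steps": [[0, 0.3, 0, 0, 0, 0, 1], [0, 0.3, 0, 0, 0, 0, 1], [0, 0.3, 0, 0, 0, 0, 1], [0, 0.3, 0, 0, 0, 0, 1], [0, 0, 0, 0, 0, 0, 1]]}}

```text
time_s: 17.7
position: [0.6533, 0.1833, 0.0566]
ee_rot: [-3.141, 0.0, 1.409]
wrist_force: [0.2, -0.1, -0.1]
opening: 0.003
```

```bash
python3 g.py; python3 snap.py w14
```

```text
17.7 TCP gauge xy [0.0617 0.0542] z 0.0566 F gauge [ 0.18 -0.12] -0.09 rpy [-1.7994e+02  2.0000e-02  8.0700e+01]
w14 17.7 [0.6533 0.1833 0.0566] [-3.1405e+00  4.0000e-04  1.4085e+00] F [ 0.16 -0.14 -0.09] op 0.003
```

View pics/w14.png

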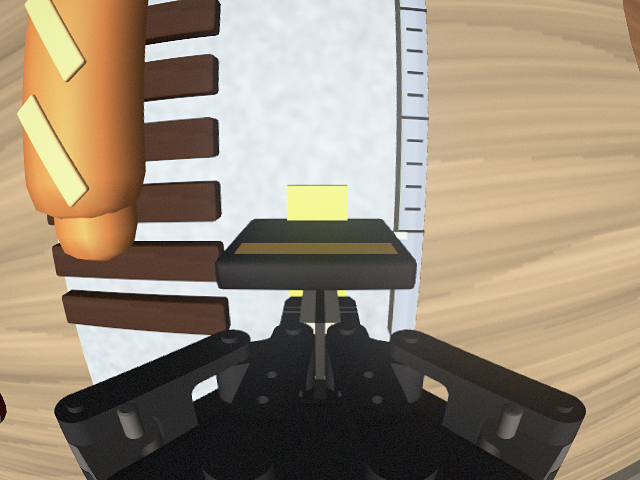

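The contact force is gone and the paddle at (316,255) is clear of the fingers. I'll back off to mid-gap and rise straight up.

Request:
{"op": "move_arm", "data": {"steps": [[0, 0.8, 0, 0, 0, 0, 1], [0, 0, -1, 0, 0, 0, 1], [0, 0, -3, 0, 0, 0, 1], [0, 0, -4, 0, 0, 0, 1], [0, 0, -4, 0, 0, 0, 1]]}}

```text
time_s: 18.25
position: [0.6611, 0.1821, 0.1788]
ee_rot: [-3.141, 0.0, 1.409]
wrist_force: [0.4, -0.3, -0.8]
opening: 0.001
```

Request:
{"op": "move_arm", "data": {"steps": [[0, 0, -4, 0, 0, 0, 1], [0, 0, -2, 0, 0, 0, 1], [-3, 0, -1, 0, 0, 0, 1], [-2, 0, 0, 0, 0, 0, 1], [0, 0, 0, 0, 0, 0, 1]]}}

```text
time_s: 18.75
position: [0.6531, 0.13, 0.2477]
ee_rot: [3.141, 0.001, 1.405]
wrist_force: [0.5, 0.3, -0.1]
opening: -0.003
```

```bash
python3 snap.py w15; python3 snap.py s15 side; python3 snap.py t15 top; python3 - <<'E'
from h import *
for n in("t0",): pass
T0,T1,S0,S1=load("top0"),load("t15"),load("side0"),load("s15")
# bystander differences
for nm,box in (("rye",(410,205,450,285)),("jar",(355,145,385,185)),("tongs",(460,160,510,250)),("plate",(105,200,185,278)),("mug/other",(410,135,465,175)),("small1",(375,308,430,346)),("small2",(450,308,502,350))):
    x0,y0,x1,y1=box; print(nm,np.abs(T0["image"][y0:y1,x0:x1].astype(int)-T1["image"][y0:y1,x0:x1]).mean().round(2))
E
```

```text
w15 18.75 [0.6531 0.13   0.2477] [3.1412e+00 8.0000e-04 1.4052e+00] F [ 0.5   0.33 -0.1 ] op -0.003
s15 18.8 [0.6528 0.1314 0.2468] [-3.1404e+00 -1.0000e-04  1.4060e+00] F [ 0.12  0.13 -0.68] op 0.004
t15 18.85 [0.6527 0.1323 0.2463] [-3.1396e+00 -3.0000e-04  1.4071e+00] F [ 0.72  0.83 -0.92] op -0.0
rye 1.95
jar 1.99
tongs 2.2
plate 1.9
mug/other 2.21
small1 2.26
small2 2.23
```

View pics/w15.png

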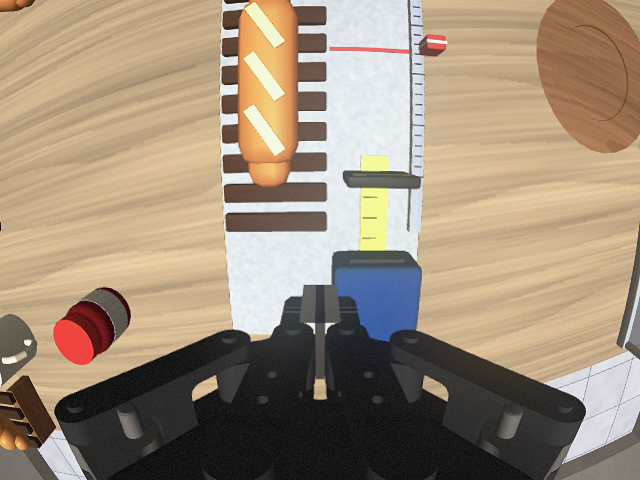

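View pics/t15.png

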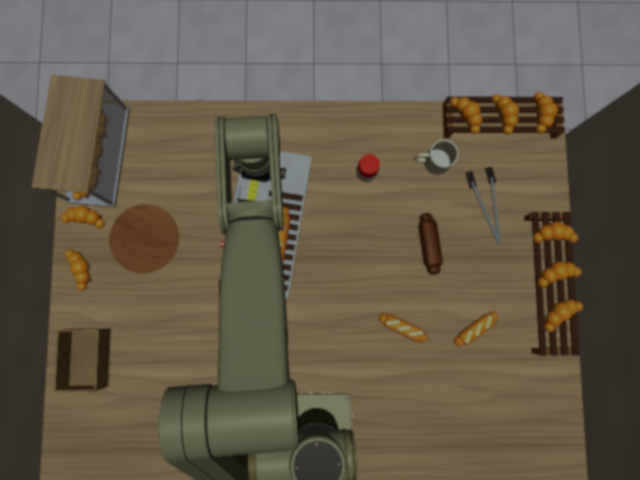

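The slide is back, with the paddle at (382,180) and three blade ticks showing as at the start. The loaf at (268,90) is still on the slats and the bystanders are unchanged. One numeric home check, then I'll hand in.

```bash
python3 - <<'E'
from h import *
from bench import bot
yaw=np.radians(-9.3);R=np.array([[np.cos(yaw),-np.sin(yaw)],[np.sin(yaw),np.cos(yaw)]]);O=np.array([.5836,.1398])
f=load("w15")
for m,p,z in [("stripe",(370,49.5),.015),("blade end",(375,155.5),.028)]:
    o,d=wray(f,f["pos"],f["rpy"],*p);P=o+d*(z-o[2])/d[2];print(m,(R.T@(P[:2]-O)).round(4))
print(np.abs(bot.observe()["joint_velocities"]).max(), bot.finish_job())
E
```

```text
stripe [-0.0901  0.0503]
blade end [0.0152 0.0531]
the job is handed in; nothing more can be done
0.013781750800452528 None
```

The job is done and handed in at about 19 s of the 56 s allowed; no verdict was reported.

- **Baguette:** I took the largest of the three golden slashed loaves; its outline measured 52 × 190 mm. I laid it right side up, lengthwise and near the middle of the slats, and let go. It was still lying there in the last wrist picture.
- **Slide:** I hooked the paddle from behind with the shut fingers and pulled it about 125 mm. I held it for about 2.5 s; the paddle measured at gauge x -0.090 m and the mark at -0.0905 to -0.091 m. The 9.1 N pull matched the spring at that distance.
- **Return:** I eased it home at no more than 8 cm/s until the contact force faded. The blade end finished at +0.0152 m, against +0.0148 m before the pull.
- **Other things:** The top view before and after showed no visible change to the rye loaf, jam jar, wooden plate or tongs.

**Small disagreements:**
- My first gauge position was about 3 mm off in y, so the loaf lies about 3 mm off the bed's centre line, still well inside the slats.
- The slats' height measured 17 to 22 mm from the wrist camera, against 27 mm in the text. The actual touch-down height agreed with 27 mm.
- My first measurement of the paddle top was poor, so I measured it again up close before hooking it.

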